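# Take down the hanging pot with the lifting fork

## Robot

A 7-joint arm with a two-finger parallel gripper is mounted at the origin on the work surface. World frame = base frame: x ahead of the robot, y to its left, z up, the work surface at z = 0. Lengths are in m, angles in rad, forces in N, time in s.
With the tool pointing down it reaches from about 0.425 to 0.975 m from the base axis. Payload 16.7 kg.
Tool frame: the origin (TCP) lies between the finger pads; the fingertips stand 17 mm ahead of it and the grasp point (between the pads) lies 2 mm behind it; z points along the fingers, x is the direction in which the jaws open and shut, and the axes are right-handed (so a half turn about z gives the same grasp; the last joint's range is limited). The gripper opens to 85 mm and grips with 20 to 120 N. Pads are 22 mm wide; open, the fingers measure 114 mm over their backs; the gripper's body (76 mm by 85 mm) begins 54 mm behind the grasp point. The pads swing forward as they close: fully open they stand 13 mm farther back than shut.
Start: joints at [-1.48, 0.426, 0.074, 1.606, -0.034, 1.111, -0.067], TCP at [0.16, 0.656, 0.248] pointing down, gripper open.
Joint ranges: [-2.85, 2.85], [-0.5, 2.14], [-1.23, 1.37], [0.21, 2.46], [-1.02, 4.16], [0.16, 2.05], [-2.73, 2.73]. Speed limits (rad/s): [1.89, 1.89, 2.39, 2.39, 3.01, 3.01, 3.01].

## Interface

Orientations are given as a unit quaternion [w, x, y, z].
In Python, from plant import bot, camera, camera_params, workorder gives the robot as it stands.
- The arm moves only by the shell command python3 -m jog 'ROWS' [OPENING] [FORCE]. ROWS is JSON, a list of rows, each a list of 2 entries, a list of its own where there are three numbers: the shift along the tool's x, y, z in cm, then the turn, a rotation vector about the tool's x, y, z in rad. A call has 1 to 20 rows; each row is the pose to reach, as a shift and turn from the pose commanded when the call began, along the tool's axes at that moment; what a row does not reach only later rows make up. A row lasts 1/8 s, in which the tool goes at most 62.5 mm and 10.7 degrees, less where a joint would pass 70% of its speed; a pose out of reach is approached as far as the arm can. A call with a gripper value outside its range is refused whole. OPENING is the closure, from 0 (fully open) to 1 (shut), set as the call begins (- or left out, the last holds). The fingers move at their own pace and stop on an object; FORCE is the grip in N (left out, the last holds). Time passes only in rows, so rows that repeat a pose let the fingers close. It gives the time, the measured TCP pose, the force and the opening at its end, in the units of the state.
- bot.sense(): the state, without advancing time (a new reading comes with each control period).
- camera(name): name is "scene" or "side" or "wrist"; returns the picture (420x560x3 uint8, red, green, blue); there is no depth.
- camera_params(name): a dict with "intrinsics" (3x3 intrinsics, pixels), "R" (3x3) and "t" (3): a world point X has camera coordinates R X + t. Camera axes: x right, y down, z forward; pixel columns grow to the right and rows downward; lengths in m; the calibration is good to about 2 mm. A picture is of the moment at which its call begins: read the wrist's pose just before it. camera_params takes no time and is no camera call; for the wrist camera it gives the pose at the moment of the call.
- workorder.finish_job(): hands the job in, once; it reports no verdict.
The state is a dict: "clock": time; "joints": joint angles; "qd": joint speeds; "tau": joint torques, N m; "eef_pos": TCP position; "ee_rot": TCP orientation; "wrist_force": force on the tool from outside, world axes, zero at the start; "ft_torque": the same for the moment, N m; "finger_gap": finger opening in m.
Only numpy, scipy, OpenCV 4.12 (cv2) and the standard library are available. Lean on these libraries where they do the work, as an engineer would, in place of code of your own. Each camera call takes 0.05 s, during which the arm holds its last target.

## Task

Use the two-pronged lifting fork to take the hanging ceramic pot down from its deep hook, without touching the pot with the gripper: lift the bail past the hook's tip, without forcing it against the hood just above or against the tip, draw it off, and stand the pot gently and upright in the middle of the celadon dish. Then free the fork and lay it flat on the cabinet top, touching nothing else. Leave the dish and the other pieces where they stand.

Things in the scene. Friction and masses are not known exactly. Their poses are not given: they have to be found in the camera images.
- seat (a point): Seat of the hook on the fixed dark steel stand: centre of the level, 12 mm wide surface on which the bail bar lies, 255 mm above the cabinet top. x points from the hook's opening (robot side) to the stand's post, z up; the hook opens to -x. Behind the bar a 10 mm high lug, 12 mm wide, at x = +10 to +16 mm; the post side begins at x = +76 mm.
- mouth (a point): Point on the stand 19 mm before the seat and level with it (axes as seat), in the hook's upturned tip: a steel plate 22 mm wide (y), 6 mm thick (x). Its top is 20 to 58 mm above this point: it differs each time, is not reported and must be felt or seen. Tip and hood sit on one stiff guard that stays put when pushed.
- under_hood (a point): Point on the stand 60 mm above the seat (axes as seat). A hood 28 mm wide (y) reaches from the post to x = -16 mm; its level underside is always 16 mm above the tip's top, so the 6 mm bar has 10 mm to spare; a bar touching the hood from below is clear of the tip. Guard arms below the seat: within 11 mm of the centre line, down to 57 mm under it.
- stand: The fixed hook stand; origin on the cabinet top right below the seat, same axes as the seat. Foot plate 120 x 100 x 12 mm from x = +25 to +145 mm, post up to 413 mm.
- pot_bar (a point): Centre of the bail's top bar: a straight level round steel bar, 6 mm thick, 110 mm long along the pot's y, on two uprights at y = -55 and +55 mm. The bail is rigid with the pot. At the start the bar lies across the seat of the hook.
- pot: White ceramic hanging pot, 104 mm across the rim, 65 mm high, base 72 mm across, about 0.25 kg with its steel bail; origin at the centre of its underside, z up. The bar's centre is 165 mm above the origin, 100 mm above the rim.
- fork_grip (a point): Centre of the fork's wooden grip block, 64 mm long (x), 26 mm wide (y), 46 mm high (z); lying on the cabinet top its centre is 23 mm up. Grip it across the 26 mm width, from above, firmly (60 N or more): the load hangs 128 mm in front of it. Its x points to the prongs.
- fork_notch (a point): Lifting place: midway between the prongs, level with their upper side, 127.5 mm in front of the grip centre and 4 mm above it. Prongs: 8 mm round bars along x at y = +-28 mm. From 13.5 to 21.5 mm in front of this point their ends turn up, to 16 mm above it; from 13.5 to 21.5 mm behind it stands a lug, 10 mm high: the bar is held between. Cross bar 38 to 47 mm behind.
- fork: The whole lifting fork, about 0.22 kg; origin under the middle of the grip block, x to the prongs, z up.
- dish: Celadon ceramic dish, round, 160 mm across and 18 mm high; origin at the centre of its underside. Its flat inner floor is 6 mm up and 130 mm across. It stands left or right of the hook.
- bowl: Indigo bowl, 124 mm across, 62 mm high; origin under its centre; stands on the other side. Leave alone.
- cat: White ceramic lucky cat, 150 mm high, 85 mm across, origin under its centre. Leave alone.
- cup: White cup, 72 mm across, 85 mm high, origin under its centre. Leave alone.
- clip: Chrome spring clip lying flat, 75 mm wide along y, 60 mm long, 18 mm high, origin on its underside. Leave alone.
- brush: Shoe brush, 150 mm along y, 50 mm wide, 40 mm high, origin under its centre. Leave alone.
- vase: Indigo vase, 80 mm across, 125 mm high, origin under its centre. Leave alone.
There are look-alikes about, which are no part of the job. What is shaped like the fork but purple or yellow is not meant.

How it is judged:
By the outcome, as a careful person would: the job done as asked, in the order asked, and still so for the second after the job is handed in, with the robot touching nothing.
It also fails if it takes over 72 s, if anything falls off the work surface, if the arm or the gripper's body presses on something with over 40 N, if the wrist force passes 120 N, or if a joint passes its speed limit or range.

## Working session

There is one attempt and no reset: what is moved stays moved. The work goes in short steps, Python scripts to look and compute and a shell command to move; the robot and the scene stay as the last step left them, time stands still between calls to the robot, and variables do not carry over. Pictures are saved under pics/ and viewed, and the job is handed in when it is done.

```bash
ls; mkdir -p pics
python3 - <<'E'
from plant import bot,camera,camera_params
import cv2,numpy as np
for n in("scene","side","wrist"):
    p=camera_params(n); im=camera(n)
    cv2.imwrite(f"pics/{n}0.png",cv2.resize(im[:,:,::-1],(800,600),interpolation=cv2.INTER_CUBIC))
    cv2.imwrite(f"{n}0_raw.png",im[:,:,::-1])
    print(n,np.round(p["intrinsics"],1).tolist(),np.round(-p["R"].T@p["t"],3),np.round(p["R"],3).tolist())
s=bot.sense();print(s)
E
```

```text
pics
scene [[428.1, 0.0, 283.5], [0.0, 428.1, 203.8], [0.0, 0.0, 1.0]] [1.   0.55 1.09] [[-0.711, 0.703, -0.014], [0.534, 0.527, -0.662], [-0.458, -0.478, -0.75]]
side [[384.8, 0.0, 278.4], [0.0, 384.8, 210.9], [0.0, 0.0, 1.0]] [ 0.144 -1.025  0.863] [[0.955, -0.297, -0.024], [-0.177, -0.501, -0.847], [0.239, 0.813, -0.531]]
wrist [[301.0, 0.0, 283.3], [0.0, 301.0, 206.6], [0.0, 0.0, 1.0]] [0.09  0.672 0.373] [[0.238, 0.971, -0.001], [0.932, -0.228, 0.283], [0.275, -0.068, -0.959]]
{'clock': 0.15, 'joints': array([-1.48048487,  0.42659265,  0.07382913,  1.60644222, -0.03410762,
        1.1107923 , -0.06708738]), 'qd': array([ 8.62004952e-04, -2.98139934e-03,  1.30624159e-05, -2.47783572e-03,
        2.32210338e-04, -2.08176815e-04,  3.95356913e-04]), 'tau': array([ 4.52715714e-03, -9.50319028e+01,  3.76433417e+00, -4.63755691e+01,
        1.94113789e-02,  7.85487617e-03, -5.05233103e-06]), 'eef_pos': array([0.1602578 , 0.65540084, 0.24777562]), 'ee_rot': array([ 3.18754052e-04,  7.86611985e-01,  6.17447444e-01, -3.69908286e-04]), 'wrist_force': array([ 0.42574036, -0.24930106,  0.28768948]), 'ft_torque': array([-0.03152843, -0.02711108, -0.00195861]), 'finger_gap': 0.08546994478499674}
```

View pics/scene0.png

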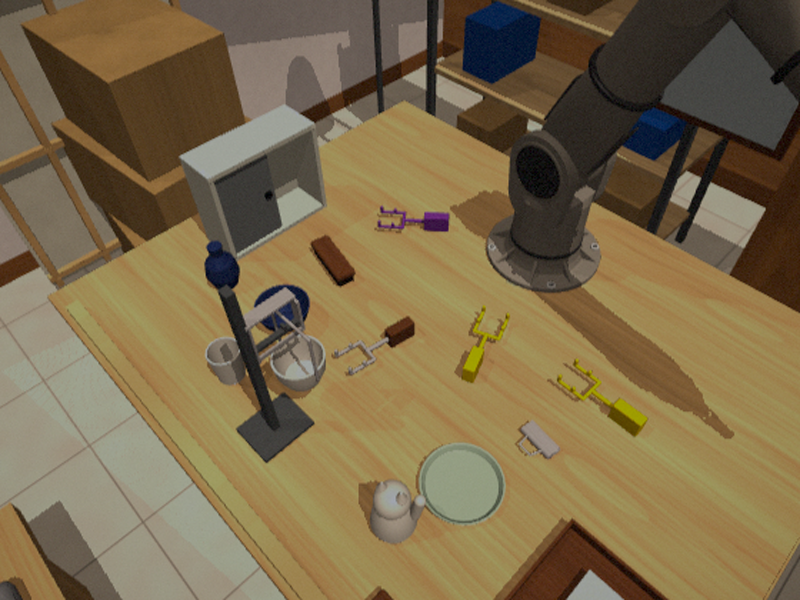

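View pics/side0.png

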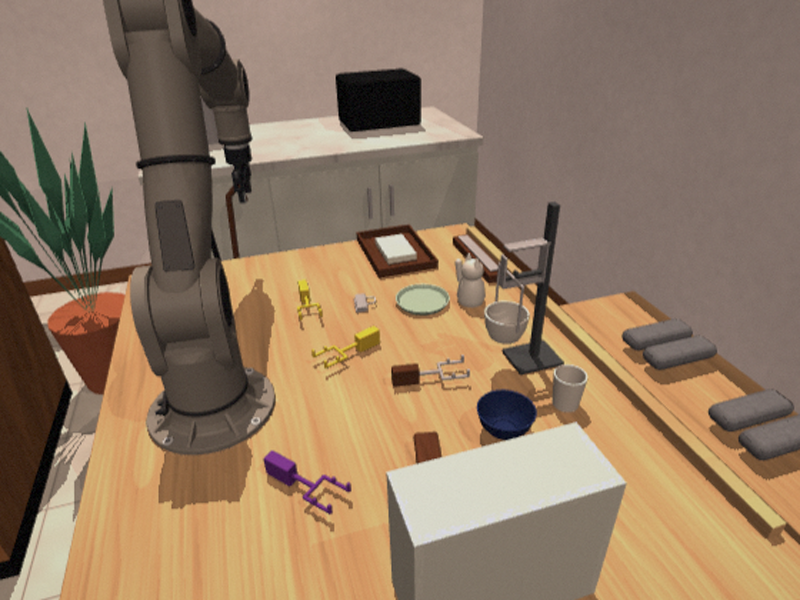

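View pics/wrist0.png

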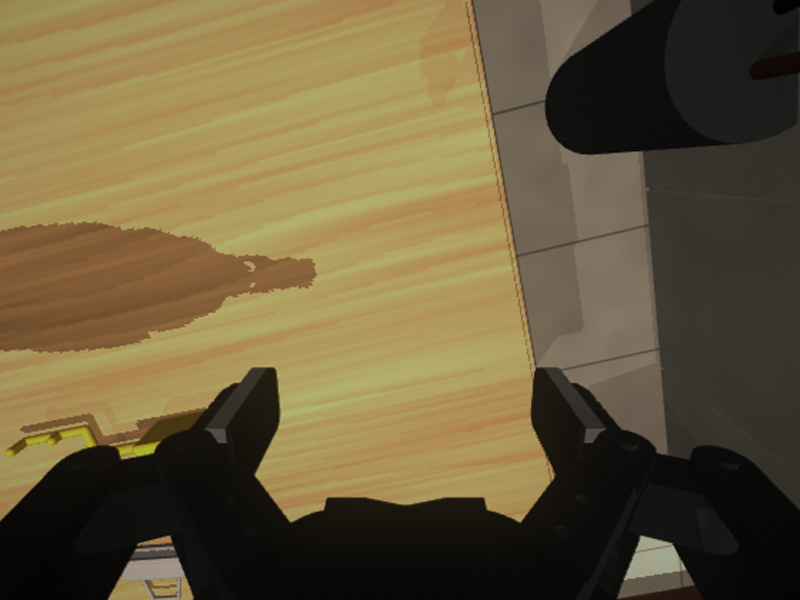

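The scene view (800x600 pixels) shows the fork with the brown wooden grip at (400,332), the dish at (461,484), and the hook stand with the pot at (298,358). The candidates are brown at (400,332), purple at (435,222), yellow at (474,362) and yellow at (628,415). Only the brown one has a wooden grip and isn't purple or yellow. I'll confirm that in an enlarged crop.

Run:
```python
import cv2,numpy as np
s=cv2.imread("scene0_raw.png");d=cv2.imread("side0_raw.png")
a=cv2.resize(s[180:330,130:300],None,fx=4.5,fy=4,interpolation=cv2.INTER_CUBIC) 
cv2.imwrite("pics/crop_s.png",cv2.resize(s[185:325,140:300],(685,600),interpolation=cv2.INTER_CUBIC))
cv2.imwrite("pics/crop_d.png",cv2.resize(d[135:285,260:440],(720,600),interpolation=cv2.INTER_CUBIC))
```

```text
(no output)
```

View pics/crop_s.png

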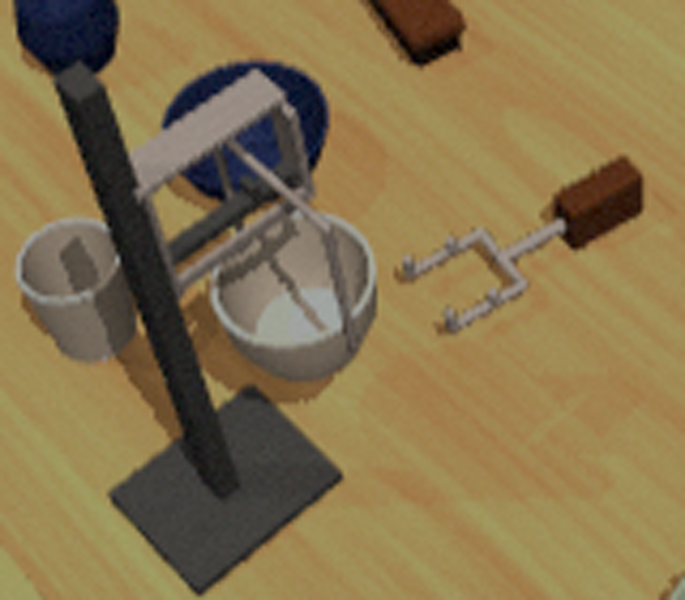

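View pics/crop_d.png

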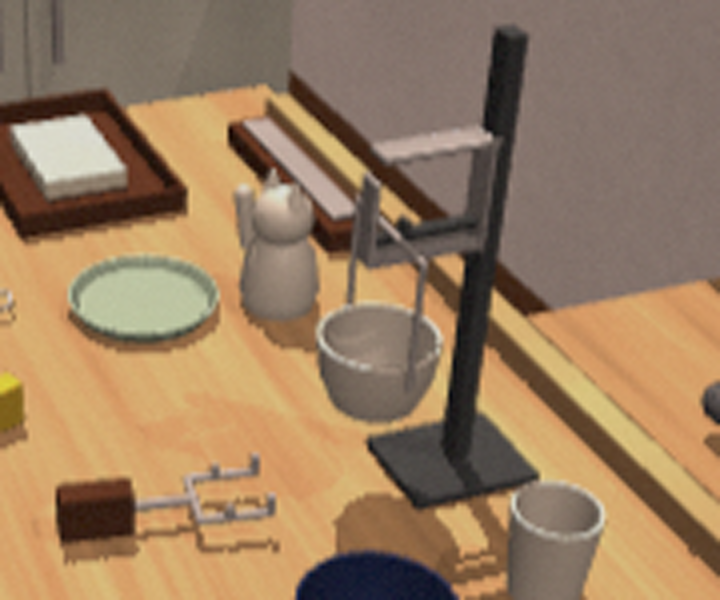

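The crops confirm it: the brown-grip steel fork is the only one meant, and its prongs face the stand. In the side crop the hook tip is on the left at (370,185) with the hood above it.

```bash
cat > h.py <<'E'
import numpy as np,cv2
from plant import camera_params
def ray(n,u,v,P=None):
    p=P or camera_params(n);K=p["intrinsics"];R=np.array(p["R"]);t=np.array(p["t"])
    d=R.T@np.linalg.solve(K,[u,v,1.]);return -R.T@t,d
def onz(n,u,v,z,P=None):
    c,d=ray(n,u,v,P);return c+d*(z-c[2])/d[2]
def two(r1,r2):
    (a,d),(b,e)=r1,r2
    d=d/np.linalg.norm(d);e=e/np.linalg.norm(e)
    M=np.stack([d,-e],1);s=np.linalg.lstsq(M,b-a,rcond=None)[0]
    p,q=a+d*s[0],b+e*s[1];return (p+q)/2,np.linalg.norm(p-q)
def proj(n,X,P=None):
    p=P or camera_params(n);c=np.array(p["R"])@np.array(X)+p["t"];q=np.array(p["intrinsics"])@c;return q[:2]/q[2]
E
python3 - <<'E'
from h import *
S=lambda x,y:(140+x*160/685,185+y*140/600)
D=lambda x,y:(260+x/4,135+y/4)
pr=lambda k,v:print(k,np.round(np.array(v)*1000).tolist())
for k,p in dict(c1=(250,387),c2=(342,475),c3=(199,593),c4=(110,494)).items(): pr("foot "+k,onz("scene",*S(*p),.012))
for k,p in dict(c1=(368,443),c2=(485,412),c3=(538,474),c4=(418,503)).items(): pr("footD "+k,onz("side",*D(*p),.012))
pr("barS a",onz("scene",*S(228,142),.258));pr("barS b",onz("scene",*S(333,228),.258))
pr("barD a",onz("side",*D(426,264),.258))
pr("posttop S",onz("scene",*S(82,78),.413));pr("posttop D",onz("side",*D(510,33),.413))
s=cv2.imread("scene0_raw.png");d=cv2.imread("side0_raw.png")
for n,im in(("scene",s),("side",d)):
    hsv=cv2.cvtColor(im,cv2.COLOR_BGR2HSV)
    m=cv2.inRange(hsv,(32,25,60),(80,130,255))
    cs=cv2.findContours(m,0,2)[0];c=max(cs,key=cv2.contourArea);e=cv2.fitEllipse(c);print(n,"dish",e)
    pr("dish rim",onz(n,*e[0],.018))
    m=cv2.inRange(hsv,(0,90,15),(14,255,130))
    for c in cv2.findContours(m,0,2)[0]:
        if cv2.contourArea(c)>60: x=cv2.boundingRect(c);print(n,x,cv2.contourArea(c)); 
for k,p in dict(a=(628,157),b=(643,172),c=(643,195),d=(555,192),e=(570,210),f=(572,245)).items(): pr("grip S "+k+" z46",onz("scene",*S(*p),.046))
# notch tips: prong turned-up tops z~0.043
pr("tips S",[onz("scene",*S(406,262),.043),onz("scene",*S(450,312),.043)])
pr("lugs S",[onz("scene",*S(451,243),.037),onz("scene",*S(492,299),.037)])
pr("tips D",[onz("side",*D(254,457),.043),onz("side",*D(271,497),.043)])
pr("grip D top",[onz("side",*D(*p),.046) for p in ((57,490),(70,480),(130,480),(134,490))])
E
```

```text
foot c1 [714.0, -116.0, 12.0]
foot c2 [713.0, -19.0, 12.0]
foot c3 [829.0, -18.0, 12.0]
foot c4 [829.0, -116.0, 12.0]
footD c1 [708.0, -36.0, 12.0]
footD c2 [831.0, -29.0, 12.0]
footD c3 [828.0, -125.0, 12.0]
footD c4 [710.0, -126.0, 12.0]
barS a [686.0, -109.0, 258.0]
barS b [683.0, -15.0, 258.0]
barD a [688.0, -133.0, 258.0]
posttop S [771.0, -71.0, 413.0]
posttop D [771.0, -78.0, 413.0]
scene dish ((323.02117919921875, 338.2750549316406), (55.348628997802734, 59.71214294433594), 113.19361877441406)
dish rim [602.0, 273.0, 18.0]
scene (353, 363, 114, 57) 2705.0
scene (269, 222, 21, 21) 239.5
scene (0, 175, 27, 26) 324.5
scene (218, 165, 31, 33) 447.0
scene (481, 101, 21, 23) 106.5
scene (459, 72, 101, 147) 4741.0
scene (212, 52, 52, 33) 471.5
scene (267, 35, 32, 26) 283.5
scene (375, 12, 49, 38) 888.0
scene (305, 0, 39, 41) 661.0
side dish ((34.66848373413086, 117.25672149658203), (56.910301208496094, 109.1845474243164), 154.2649383544922)
dish rim [-738.0, 2047.0, 18.0]
side (517, 314, 43, 22) 457.0
side (289, 303, 20, 21) 294.5
side (336, 299, 15, 13) 81.0
side (497, 288, 61, 26)
[... 186 characters left out ...]
.5
side (383, 201, 15, 13) 65.0
side (337, 184, 11, 15) 75.5
side (69, 184, 37, 16) 203.0
side (0, 167, 46, 227) 5782.5
side (317, 166, 17, 15) 76.5
side (249, 157, 58, 39) 1390.0
side (332, 154, 40, 36) 182.0
side (158, 130, 9, 51) 142.5
grip S a z46 [408.0, -56.0, 46.0]
grip S b z46 [410.0, -38.0, 46.0]
grip S c z46 [425.0, -23.0, 46.0]
grip S d z46 [468.0, -70.0, 46.0]
grip S e z46 [472.0, -51.0, 46.0]
grip S f z46 [492.0, -27.0, 46.0]
tips S [[583.0, -101.0, 43.0], [589.0, -48.0, 43.0]]
lugs S [[547.0, -95.0, 37.0], [559.0, -39.0, 37.0]]
tips D [[586.0, -58.0, 43.0], [579.0, -113.0, 43.0]]
grip D top [[412.0, -49.0, 46.0], [426.0, -40.0, 46.0], [474.0, -57.0, 46.0], [473.0, -70.0, 46.0]]
```

```bash
python3 -m jog '[[[-23,35,-15],[0,0,0.65]],[[-23,35,-15],[0,0,0.65]],[[-23,35,-15],[0,0,0.65]],[[-23,35,-15],[0,0,0.65]],[[-23,35,-15],[0,0,0.65]],[[-23,35,-15],[0,0,0.65]],[[-23,35,-15],[0,0,0.65]],[[-67.2,51.4,-17],[0,0,1.33]],[[-67.2,51.4,-17],[0,0,1.33]],[[-67.2,51.4,-17],[0,0,1.33]],[[-67.2,51.4,-17],[0,0,1.33]],[[-67.2,51.4,-17],[0,0,1.33]],[[-67.2,51.4,-17],[0,0,1.33]],[[-67.2,51.4,-17],[0,0,1.33]],[[-67.2,51.4,-17],[0,0,1.33]],[[-67.2,51.4,-17],[0,0,1.33]],[[-67.2,51.4,-17],[0,0,1.33]]]'
cat > snap.py <<'E'
import sys,pickle,cv2
from plant import bot,camera,camera_params
# usage: snap.py name cams...
tag=sys.argv[1]
s=bot.sense()
print(round(s["clock"],2),s["eef_pos"].round(4),s["ee_rot"].round(4),s["wrist_force"].round(2),round(s["finger_gap"],4))
for n in sys.argv[2:]:
    P=camera_params(n);im=camera(n)
    cv2.imwrite(f"{tag}_{n}_raw.png",im[:,:,::-1]);pickle.dump(P,open(f"{tag}_{n}.pkl","wb"))
    cv2.imwrite(f"pics/{tag}_{n}.png",cv2.resize(im[:,:,::-1],(800,600),interpolation=cv2.INTER_CUBIC))
E
python3 snap.py A wrist
```

```text
clock: 2.28
eef_pos: [0.4999, -0.1186, 0.4181]
ee_rot: [-0.0, 1.0, 0.001, -0.0]
wrist_force: [-0.1, 0.6, 0.1]
finger_gap: 0.0854
2.27 [ 0.4999 -0.1186  0.4181] [-0.e+00  1.e+00  6.e-04 -3.e-04] [-0.1   0.57  0.05] 0.0854
```

View pics/A_wrist.png

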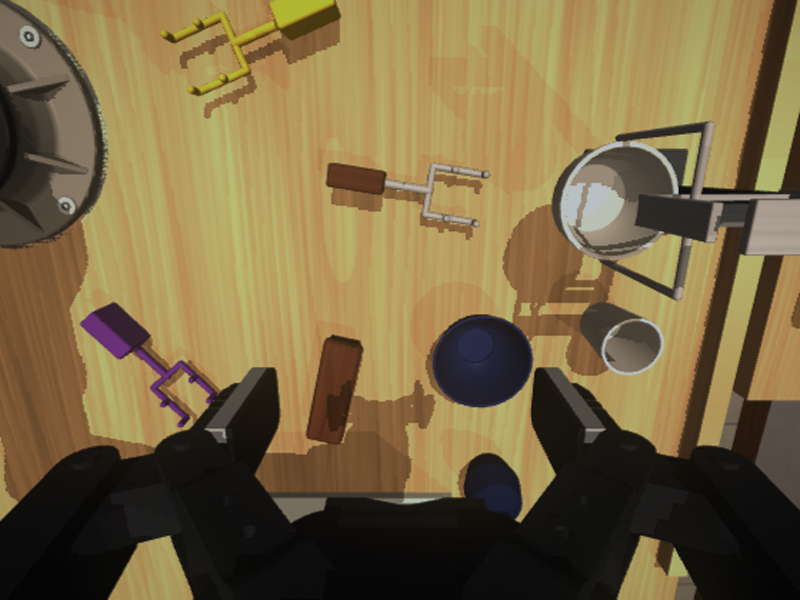

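View A (wrist) shows the fork with its grip at (356,178) and prong ends at (487,174) and (475,223), the bar from (709,125) to (679,298), and the tip plate's end near (715,222). I'll take a second view from further forward to get a baseline.

```bash
python3 -m jog '[[[6,0,-3],[0,0,0]],[[11,0,-3],[0,0,0]],[[11,0,-3],[0,0,0]],[[11,0,-3],[0,0,0]]]'
python3 snap.py B wrist
python3 - <<'E'
import cv2
a=cv2.imread("A_wrist_raw.png")[70:230,400:560];b=cv2.imread("B_wrist_raw.png")
cv2.imwrite("pics/A_crop.png",cv2.resize(a,(600,600),interpolation=cv2.INTER_CUBIC))
E
```

```text
clock: 2.82
eef_pos: [0.6098, -0.1185, 0.4477]
ee_rot: [0.0, 1.0, 0.001, -0.001]
wrist_force: [-0.2, -0.7, 0.1]
finger_gap: 0.0856
2.83 [ 0.6098 -0.1185  0.4477] [ 3.e-04  1.e+00  7.e-04 -8.e-04] [-0.24 -0.68  0.06] 0.0856
```

View pics/A_crop.png

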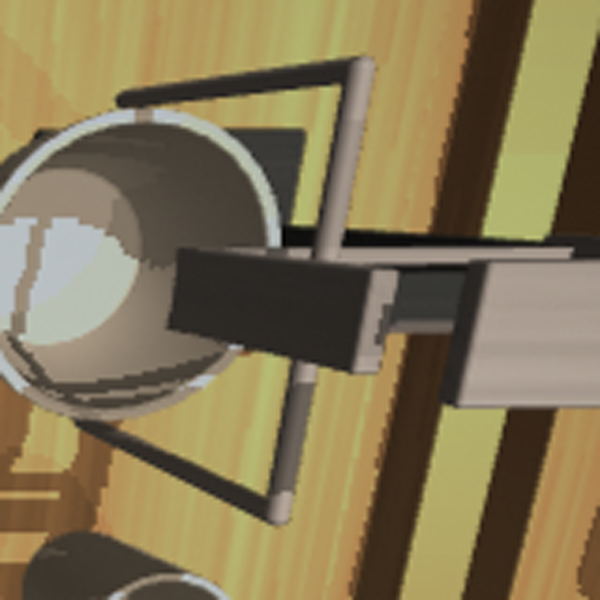

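View pics/B_wrist.png

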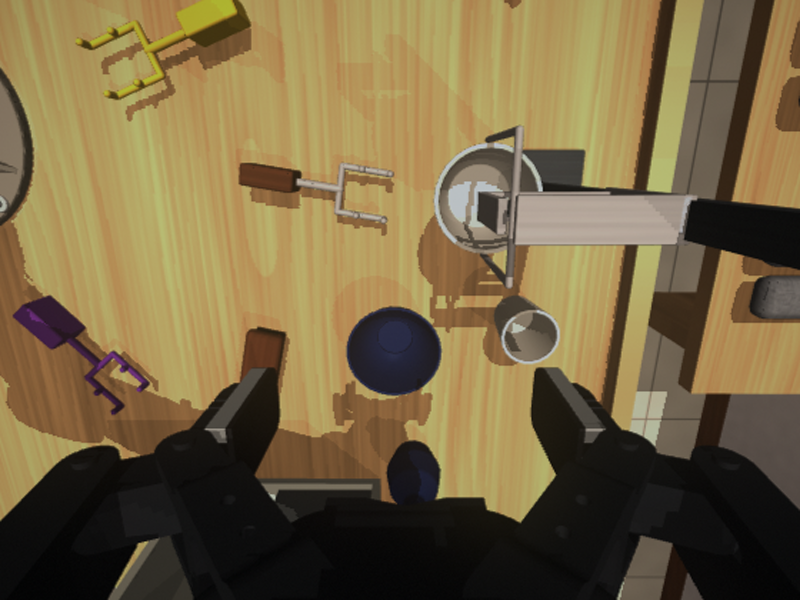

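Run:
```python
import cv2
b=cv2.imread("B_wrist_raw.png")[75:215,300:440]
cv2.imwrite("pics/B_crop.png",cv2.resize(b,(600,600),interpolation=cv2.INTER_CUBIC))
b=cv2.imread("A_wrist_raw.png")[100:175,215:355]
cv2.imwrite("pics/A_fork.png",cv2.resize(b,(800,429),interpolation=cv2.INTER_CUBIC))
```

```text
(no output)
```

View pics/B_crop.png

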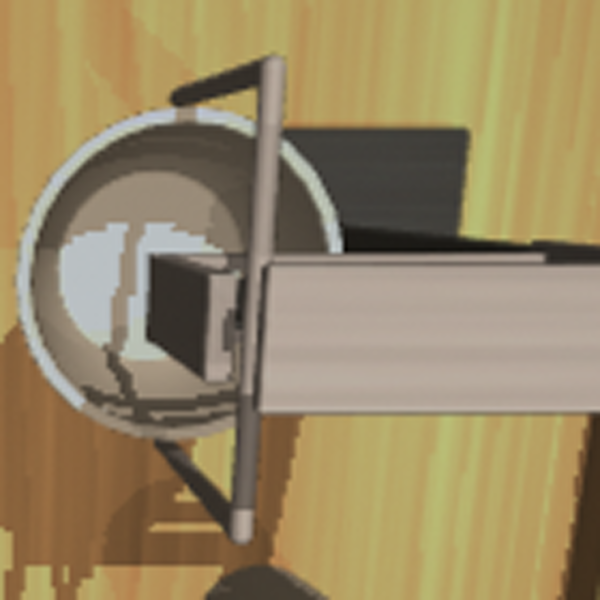

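View pics/A_fork.png

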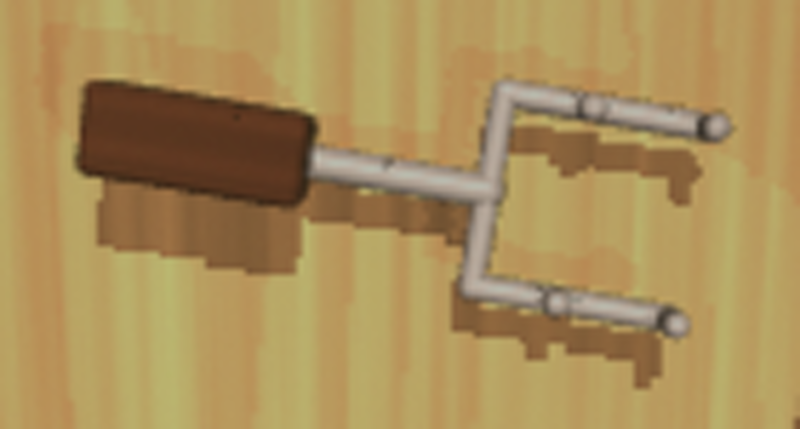

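Run:
```python
from h import *
import pickle
A=pickle.load(open("A_wrist.pkl","rb"));B=pickle.load(open("B_wrist.pkl","rb"))
a=lambda x,y:(400+(x+.5)/3.75-.5,70+(y+.5)/3.75-.5)
b=lambda x,y:(300+(x+.5)/4.2857-.5,75+(y+.5)/4.2857-.5)
f=lambda x,y:(215+(x+.5)/5.714-.5,100+(y+.5)/5.714-.5)
mm=lambda v:np.round(np.array(v)*1000,1).tolist()
for k,p,q in(("bar +y",(363,65),(272,64)),("bar -y",(280,515),(242,532)),
 ("tip front+",(370,268),(212,272)),("tip front-",(353,372),(207,381)),("tip rear+",(398,270),(238,272)),("tip rear-",(380,375),(232,377)),
 ("hood low+",(464,265),(262,265)),("hood low-",(443,403),(256,410)),("hood top+",(485,262),(270,262)),("hood top-",(461,406),(262,412))):
    X,e=two(ray(0,*a(*p),A),ray(0,*b(*q),B));print(k,mm(X),"miss",mm(e), "Az258",mm(onz(0,*a(*p),.258,A)) if "bar" in k else "", mm(onz(0,*b(*q),.258,B)) if "bar" in k else "")
G=[onz(0,*f(*p),.046,A) for p in((86,81),(315,118),(303,203),(80,172))];print("grip",mm(G),mm(np.mean(G,0)))
T=[onz(0,*f(*p),.043,A) for p in((715,127),(676,323))];print("tips",mm(T),mm(np.mean(T,0)))
L=[onz(0,*f(*p),.037,A) for p in((592,108),(555,303))];print("lugs",mm(L))
g=np.mean(G,0);t=np.mean(T,0);d=t-g;print("yaw",np.degrees(np.arctan2(d[1],d[0])),np.hypot(*d[:2]))
l=T[0]-T[1];print("tips line yaw",np.degrees(np.arctan2(-l[0],l[1])),np.linalg.norm(l))
e=(G[1]-G[0]+G[2]-G[3]);print("grip edge yaw",np.degrees(np.arctan2(e[1],e[0])))
```

```text
bar +y [686.1, -20.5, 259.4] miss 0.2 Az258 [687.1, -20.4, 258.0] [686.5, -20.3, 258.0]
bar -y [687.2, -130.7, 258.4] miss 0.3 Az258 [687.5, -130.9, 258.0] [687.3, -130.6, 258.0]
tip front+ [666.0, -63.8, 304.2] miss 0.3 Az258  
tip front- [666.1, -85.5, 305.1] miss 0.3 Az258  
tip rear+ [671.0, -63.9, 305.4] miss 0.6 Az258  
tip rear- [670.9, -85.2, 306.5] miss 1.2 Az258  
hood low+ [671.7, -61.6, 321.7] miss 0.8 Az258  
hood low- [672.1, -88.5, 323.6] miss 0.1 Az258  
hood top+ [672.0, -60.8, 326.1] miss 0.8 Az258  
hood top- [672.1, -88.2, 328.1] miss 0.0 Az258  
grip [[413.9, -40.8, 46.0], [477.1, -50.5, 46.0], [473.4, -73.5, 46.0], [411.1, -65.1, 46.0]] [443.9, -57.5, 46.0]
tips [[588.8, -52.9, 43.0], [580.5, -107.3, 43.0]] [584.7, -80.1, 43.0]
lugs [[554.9, -47.8, 37.0], [546.0, -102.3, 37.0]]
yaw -9.124014972546908 0.1426014861309493
tips line yaw -8.675898893935933 0.05511676932185036
grip edge yaw -8.23281930073415
```

Cross-checks: the seat is at (0.6865,-0.0752) with bar height 258–259 mm as expected. The tip top is at z≈0.3045 and the hood underside at ≈0.321, so the 16 mm gap agrees. The grip is at (0.4425,-0.057) with yaw -8.7°. Next I go to the grip and take a look.

```bash
python3 -m jog '[[[-6,-2,0],[0,0,-0.18]],[[-12,-4,0],[0,0,-0.36]],[[-16.7,-6.2,4],[0,0,-0.54]],[[-16.7,-6.2,10],[0,0,-0.72]],[[-16.7,-6.2,16],[0,0,-0.90]],[[-16.7,-6.2,22],[0,0,-1.08]],[[-16.7,-6.2,28],[0,0,-1.26]],[[-16.7,-6.2,33],[0,0,-1.419]],[[-16.7,-6.2,33],[0,0,-1.419]],[[-16.7,-6.2,33],[0,0,-1.419]]]'
python3 snap.py C wrist
```

```text
clock: 4.12
eef_pos: [0.4413, -0.0573, 0.1178]
ee_rot: [-0.001, 0.759, 0.651, -0.001]
wrist_force: [0.2, -0.9, 0.2]
finger_gap: 0.0855
4.12 [ 0.4413 -0.0573  0.1178] [-9.000e-04  7.588e-01  6.513e-01 -6.000e-04] [ 0.19 -0.9   0.23] 0.0855
```

View pics/C_wrist.png

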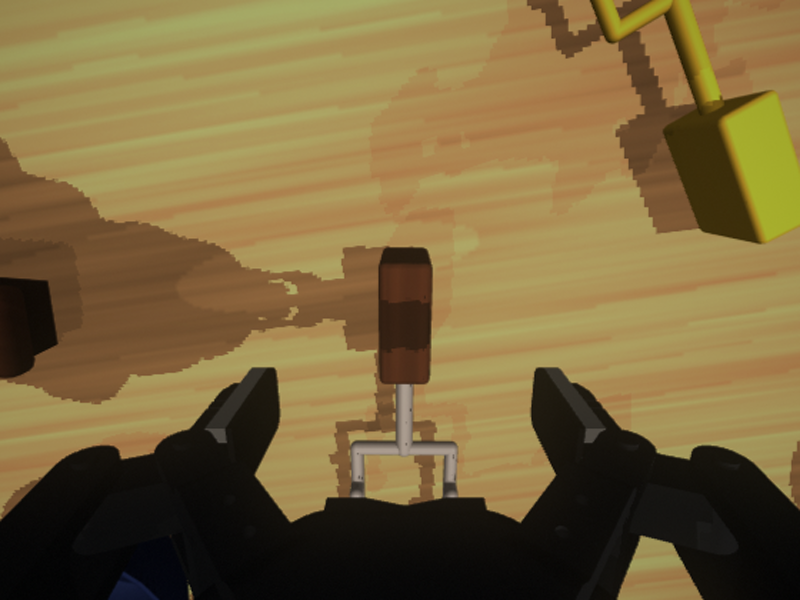

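C (wrist) shows the grip block centred between the fingers at (405,315) and square to them, with the prongs pointing the expected way. Descending and gripping.

```bash
python3 -m jog '[[[0,0.1,4],[0,0,0]],[[0,0.1,7],[0,0,0]],[[0,0.1,9],[0,0,0]],[[0,0.1,9.4],[0,0,0]],[[0,0.1,9.4],[0,0,0]],[[0,0.1,9.4],[0,0,0]]]'
python3 -m jog '[[[0,0,0],[0,0,0]],[[0,0,0],[0,0,0]],[[0,0,0],[0,0,0]],[[0,0,0],[0,0,0]],[[0,0,0],[0,0,0]],[[0,0,0],[0,0,0]],[[0,0,0],[0,0,0]],[[0,0,0],[0,0,0]]]' 1 100
python3 snap.py D side
```

```text
clock: 4.92
eef_pos: [0.4447, -0.0571, 0.0256]
ee_rot: [0.0, 0.758, 0.652, 0.001]
wrist_force: [0.7, -0.8, -0.9]
finger_gap: 0.0854
clock: 5.92
eef_pos: [0.4439, -0.0575, 0.0246]
ee_rot: [-0.0, 0.758, 0.652, 0.0]
wrist_force: [-3.3, 0.7, 12.3]
finger_gap: 0.0248
5.92 [ 0.4439 -0.0575  0.0246] [-1.000e-04  7.585e-01  6.517e-01  1.000e-04] [-3.33  0.65 12.29] 0.0248
```

```bash
python3 -m jog '[[[0,0,-1],[0,0,0]],[[0,0,-4],[0,0,0]],[[0,0,-8],[0,0,0]],[[0,0,-12],[0,0,0]],[[0,2,-16],[0,0,-0.08]],[[-0.9,4,-20],[0,0,-0.152]],[[-0.9,5.8,-20],[0,0,-0.152]],[[-0.9,5.8,-20],[0,0,-0.152]],[[-0.9,5.8,-20],[0,0,-0.152]]]'
python3 snap.py E side scene wrist
python3 - <<'E'
import cv2
s=cv2.imread("E_scene_raw.png");d=cv2.imread("E_side_raw.png")
a=cv2.resize(s[170:310,140:300],(400,350),interpolation=cv2.INTER_CUBIC);b=cv2.resize(d[135:275,260:420],(400,350),interpolation=cv2.INTER_CUBIC)
cv2.imwrite("pics/E_crop.png",cv2.hconcat([a,b]))
E
```

```text
clock: 7.1
eef_pos: [0.4989, -0.0752, 0.2239]
ee_rot: [-0.0, 0.707, 0.707, -0.001]
wrist_force: [-0.2, 0.2, -2.7]
finger_gap: 0.0251
7.1 [ 0.4989 -0.0752  0.2239] [-4.000e-04  7.069e-01  7.073e-01 -7.000e-04] [-0.17  0.24 -2.71] 0.0251
```

View pics/E_crop.png

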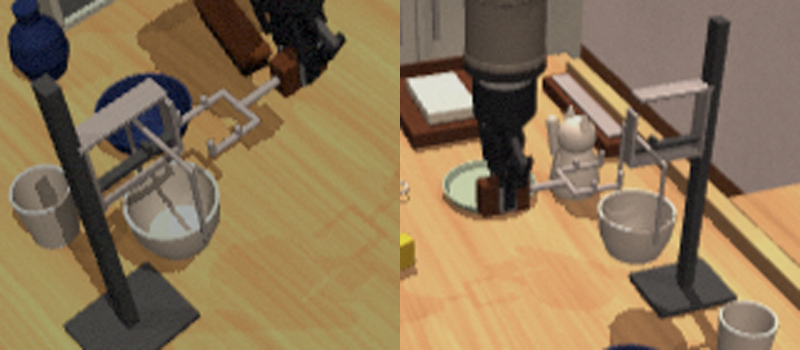

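View pics/E_wrist.png

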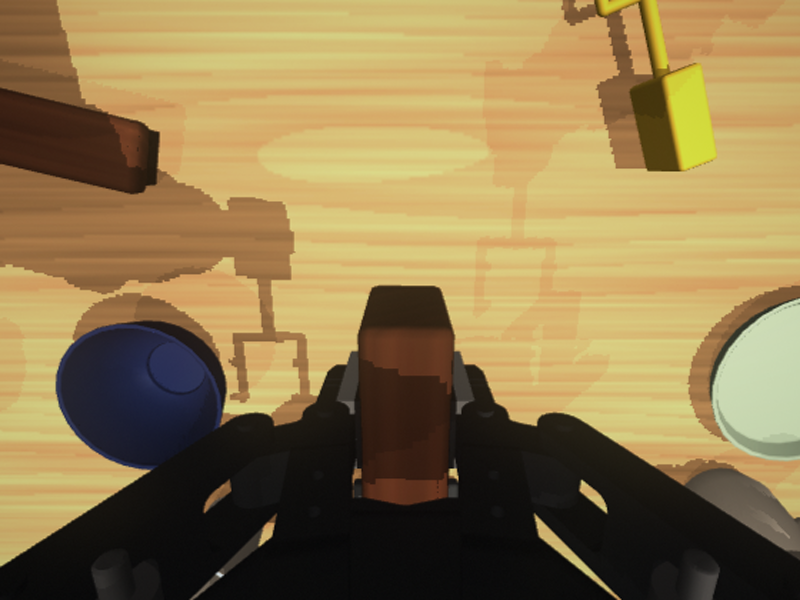

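Run:
```python
import cv2
s=cv2.imread("E_scene_raw.png");d=cv2.imread("E_side_raw.png")
a=cv2.resize(s[190:250,205:265],(400,400),interpolation=cv2.INTER_CUBIC);b=cv2.resize(d[180:240,295:355],(400,400),interpolation=cv2.INTER_CUBIC)
cv2.imwrite("pics/E_crop2.png",cv2.hconcat([a,b]))
from h import *
for z in(.225,):
  for n in("scene","side"):
    for k,p in dict(tipL=(.499+.145,-.0752+.028,z+.016),tipR=(.499+.145,-.0752-.028,z+.016),crossL=(.499+.085,-.0752+.028,z),crossR=(.499+.085,-.0752-.028,z)).items():
        u=proj(n,p);o=(205,190) if n=="scene" else (295,180)
        print(n,k,((u-o+.5)*400/60).round()+(400*(n=="side"),0))
```

```text
scene tipL [121. 246.]
scene tipR [ 29. 167.]
scene crossL [244. 186.]
scene crossR [153. 111.]
side tipL [710. 104.]
side tipR [761. 160.]
side crossL [594. 154.]
side crossR [641. 212.]
```

View pics/E_crop2.png

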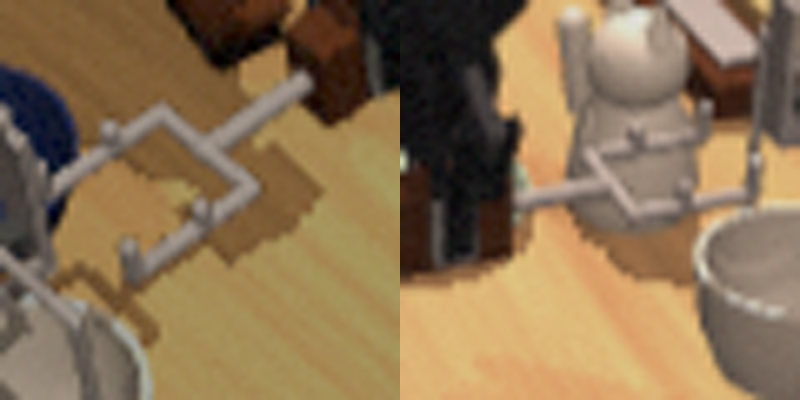

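The fork is held level, and its prong ends are within about 2–3 mm of where I predicted. Moving it in under the bar.

```bash
python3 -m jog '[[[0,2,0],[0,0,0]],[[0,4,0],[0,0,0]],[[0,5.2,0],[0,0,0]],[[0,6.1,0],[0,0,0]],[[0,6.1,0],[0,0,0]],[[0,6.1,-1],[0,0,0]],[[0,6.1,-2],[0,0,0]],[[0,6.1,-2.4],[0,0,0]],[[0,6.1,-2.4],[0,0,0]]]'
python3 snap.py F side scene
python3 - <<'E'
import cv2
s=cv2.imread("F_scene_raw.png");d=cv2.imread("F_side_raw.png")
a=cv2.resize(s[180:260,165:245],(400,400),interpolation=cv2.INTER_CUBIC);b=cv2.resize(d[160:240,310:390],(400,400),interpolation=cv2.INTER_CUBIC)
cv2.imwrite("pics/F_crop.png",cv2.hconcat([a,b]))
E
```

```text
clock: 8.38
eef_pos: [0.561, -0.0749, 0.2488]
ee_rot: [0.0, 0.707, 0.708, 0.0]
wrist_force: [-0.1, 0.2, -1.9]
finger_gap: 0.0249
8.38 [ 0.561  -0.0749  0.2488] [1.000e-04 7.066e-01 7.076e-01 4.000e-04] [-0.14  0.15 -1.87] 0.0249
```

View pics/F_crop.png

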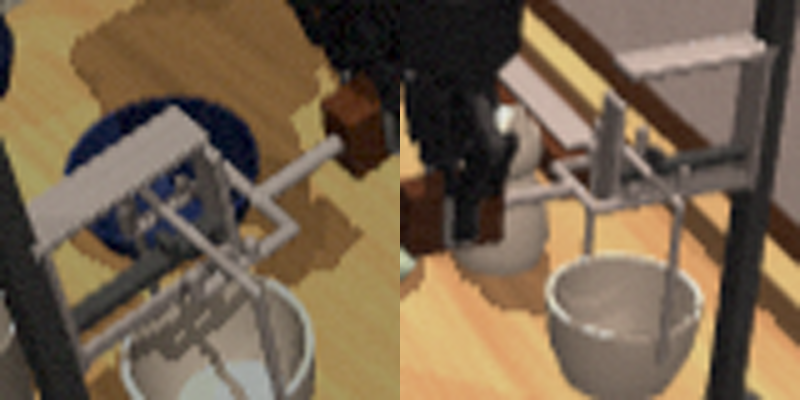

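The fork now straddles the hook: the far prong's upturned end shows behind the bar at about (683,178) in the side crop. Raising slowly to pick up the weight.

```bash
for i in 1; do python3 -m jog '[[[0,0,-0.2],[0,0,0]],[[0,0,-0.3],[0,0,0]],[[0,0,-0.4],[0,0,0]],[[0,0,-0.4],[0,0,0]]]'; done; python3 -m jog '[[[0,0,-0.2],[0,0,0]],[[0,0,-0.4],[0,0,0]],[[0,0,-0.6],[0,0,0]],[[0,0,-0.6],[0,0,0]],[[0,0,-0.6],[0,0,0]]]'
```

```text
clock: 8.98
eef_pos: [0.5609, -0.075, 0.2524]
ee_rot: [0.0, 0.707, 0.707, 0.0]
wrist_force: [-0.5, 0.4, -2.6]
finger_gap: 0.0248
clock: 9.6
eef_pos: [0.5609, -0.0749, 0.2583]
ee_rot: [-0.0, 0.707, 0.708, -0.0]
wrist_force: [0.1, -0.2, -4.2]
finger_gap: 0.0251
```

```bash
python3 -m jog '[[[0,0,-0.5],[0,0,0]],[[0,0,-1.2],[0,0,0]],[[0,0,-2],[0,0,0]],[[0,0,-2.8],[0,0,0]],[[0,0,-3.2],[0,0,0]],[[0,0,-3.2],[0,0,0]],[[0,0,-3.2],[0,0,0]],[[0,0,-3.2],[0,0,0]],[[0,0,-3.2],[0,0,0]]]'
python3 snap.py G side scene
python3 - <<'E'
import cv2
s=cv2.imread("G_scene_raw.png");d=cv2.imread("G_side_raw.png")
a=cv2.resize(s[180:260,165:245],(400,400),interpolation=cv2.INTER_CUBIC);b=cv2.resize(d[160:240,310:390],(400,400),interpolation=cv2.INTER_CUBIC)
cv2.imwrite("pics/G_crop.png",cv2.hconcat([a,b]))
E
```

```text
clock: 10.72
eef_pos: [0.5608, -0.075, 0.2901]
ee_rot: [-0.0, 0.707, 0.707, -0.0]
wrist_force: [0.4, 0.2, -5.8]
finger_gap: 0.0247
10.72 [ 0.5608 -0.075   0.2901] [-1.000e-04  7.067e-01  7.075e-01 -2.000e-04] [ 0.36  0.22 -5.84] 0.0247
```

View pics/G_crop.png

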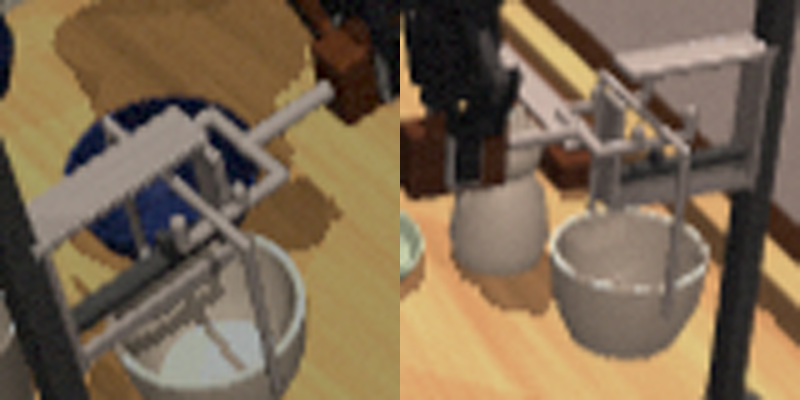

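Run:
```python
from h import *
c=lambda x,y,o:(o[0]+(x+.5)/5-.5,o[1]+(y+.5)/5-.5)
S=(165,180);D=(310,160)
for k,p,q in(("+y",(248,243),(205,77)),("-y",(112,122),(285,152))):
    X,e=two(ray("scene",*c(*p,S)),ray("side",*c(*q,D)));print(k,(X*1000).round(1),round(e*1000,1))
# same ends expected
for y in(-.02,-.13):
    print(proj("scene",(.6865,y,.296)),proj("side",(.6865,y,.296)), c(248,243,S),c(112,122,S),c(205,77,D),c(285,152,D))
# tip top & hood check in the same views (tip front corners / hood low front)
X,e=two(ray("scene",*c(207,150,S)),ray("side",*c(207,92,D)));print("tip top?",(X*1000).round(1),e)
```

```text
+y [685.2 -20.6 294. ] 3.3
-y [ 685.  -128.6  294.6] 2.9
[213.1142619  228.29073631] [350.42369014 174.26213385] (214.2, 228.2) (187.0, 204.0) (350.6, 175.0) (366.6, 190.0)
[185.46758623 203.75831154] [366.82302075 189.72621289] (214.2, 228.2) (187.0, 204.0) (350.6, 175.0) (366.6, 190.0)
tip top? [666.1 -67.4 308.7] 0.0037495039179834344
```

The bar is carried at z≈0.295, x≈0.686 and is level. The window for its centre is about 0.3075–0.3175, so I raise it 17.5 mm slowly to ≈0.3125.

```bash
python3 -m jog '[[[0,0,-0.3],[0,0,0]],[[0,0,-0.6],[0,0,0]],[[0,0,-0.9],[0,0,0]],[[0,0,-1.2],[0,0,0]],[[0,0,-1.4],[0,0,0]],[[0,0,-1.6],[0,0,0]],[[0,0,-1.7],[0,0,0]],[[0,0,-1.75],[0,0,0]],[[0,0,-1.75],[0,0,0]],[[0,0,-1.75],[0,0,0]],[[0,0,-1.75],[0,0,0]]]'
python3 snap.py H side scene
python3 - <<'E'
import cv2
s=cv2.imread("H_scene_raw.png");d=cv2.imread("H_side_raw.png")
a=cv2.resize(s[190:240,175:225],(400,400),interpolation=cv2.INTER_CUBIC);b=cv2.resize(d[160:210,330:380],(400,400),interpolation=cv2.INTER_CUBIC)
cv2.imwrite("pics/H_crop.png",cv2.hconcat([a,b]))
E
```

```text
clock: 12.2
eef_pos: [0.5609, -0.075, 0.3078]
ee_rot: [-0.0, 0.707, 0.708, -0.0]
wrist_force: [1.3, 1.0, -5.5]
finger_gap: 0.0249
12.2 [ 0.5609 -0.075   0.3078] [-0.000e+00  7.067e-01  7.075e-01 -1.000e-04] [ 1.28  1.01 -5.52] 0.0249
```

View pics/H_crop.png

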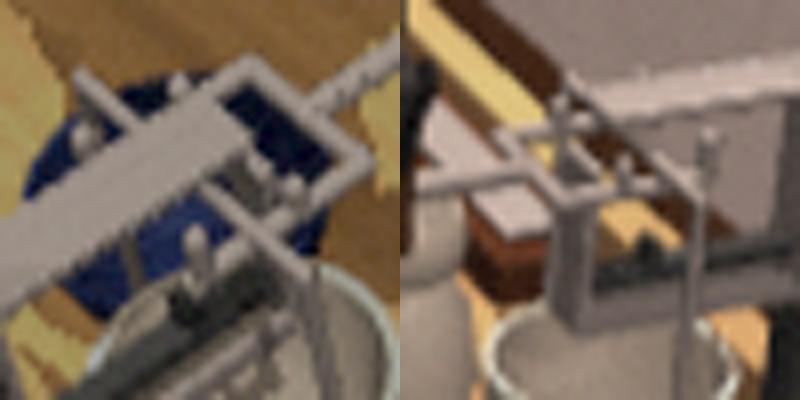

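Load is steady at -5.5 N, so nothing touches the hood. Drawing off slowly while watching the x force.

```bash
python3 -m jog '[[[0,-0.4,0],[0,0,0]],[[0,-0.8,0],[0,0,0]],[[0,-1.2,0],[0,0,0]],[[0,-1.4,0],[0,0,0]],[[0,-1.4,0],[0,0,0]]]'; python3 -m jog '[[[0,-0.3,0],[0,0,0]],[[0,-0.6,0],[0,0,0]],[[0,-0.8,0],[0,0,0]],[[0,-0.8,0],[0,0,0]]]'
python3 snap.py I side scene
python3 - <<'E'
import cv2
s=cv2.imread("I_scene_raw.png");d=cv2.imread("I_side_raw.png")
a=cv2.resize(s[190:240,175:225],(400,400),interpolation=cv2.INTER_CUBIC);b=cv2.resize(d[160:210,330:380],(400,400),interpolation=cv2.INTER_CUBIC)
cv2.imwrite("pics/I_crop.png",cv2.hconcat([a,b]))
E
```

```text
clock: 12.92
eef_pos: [0.5468, -0.0749, 0.3079]
ee_rot: [-0.0, 0.707, 0.708, 0.0]
wrist_force: [0.8, -0.2, -4.6]
finger_gap: 0.0253
clock: 13.42
eef_pos: [0.5388, -0.075, 0.3079]
ee_rot: [-0.0, 0.707, 0.708, 0.0]
wrist_force: [-0.2, 0.6, -4.2]
finger_gap: 0.0248
13.43 [ 0.5388 -0.075   0.3079] [-1.000e-04  7.067e-01  7.075e-01  1.000e-04] [-0.19  0.58 -4.23] 0.0248
```

View pics/I_crop.png

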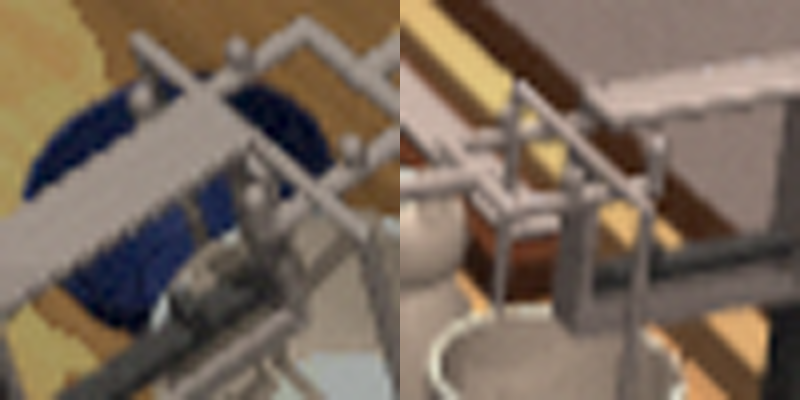

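```bash
python3 -m jog '[[[0,-0.5,0],[0,0,0]],[[0,-1.5,0],[0,0,0]],[[0,-3,0],[0,0,0]],[[0,-4.5,0],[0,0,0]],[[0,-6,0],[0,0,0]],[[0,-7,0],[0,0,0]],[[0,-7.8,0],[0,0,0]],[[0,-8,0],[0,0,0]],[[0,-8,0],[0,0,0]],[[0,-8,0],[0,0,0]]]'
python3 snap.py J side scene wrist
python3 - <<'E'
from h import *
pr=lambda k,v:print(k,np.round(np.array(v)*1000,1).tolist())
for t in("J","scene0","side0"):
  for n in("scene","side"):
    fn=f"J_{n}_raw.png" if t=="J" else f"{t}_raw.png"
    if t!="J" and not t.startswith(n): continue
    im=cv2.imread(fn);hsv=cv2.cvtColor(im,cv2.COLOR_BGR2HSV)
    m=cv2.inRange(hsv,(32,20,60),(85,140,255))
    u=proj(n,(.602,.273,.018)).astype(int)
    k=np.zeros_like(m);cv2.circle(k,tuple(int(v) for v in u),40,255,-1);m&=k
    cs=cv2.findContours(m,0,2)[0];c=max(cs,key=cv2.contourArea);e=cv2.fitEllipse(cv2.convexHull(c));print(fn,e,cv2.contourArea(c),cv2.boundingRect(c));pr("dish",onz(n,*e[0],.014))
    cv2.drawContours(im,[c],-1,(0,0,255),1);cv2.imwrite(f"pics/dish_{t}_{n}.png",cv2.resize(im[max(u[1]-60,0):u[1]+60,max(u[0]-80,0):u[0]+80],(800,600)))
E
```

```text
clock: 14.78
eef_pos: [0.4592, -0.0751, 0.3078]
ee_rot: [0.0, 0.707, 0.707, -0.0]
wrist_force: [0.2, 0.6, -3.6]
finger_gap: 0.0252
14.78 [ 0.4592 -0.0751  0.3078] [ 2.000e-04  7.067e-01  7.075e-01 -2.000e-04] [ 0.19  0.62 -3.65] 0.0252
J_scene_raw.png ((323.0794372558594, 338.25604248046875), (56.093284606933594, 60.603336334228516), 112.5902099609375) 2589.5 (293, 310, 61, 57)
dish [600.8, 271.8, 14.0]
J_side_raw.png ((295.1979064941406, 209.03700256347656), (20.501529693603516, 36.06865310668945), 91.05512237548828) 543.5 (277, 199, 37, 21)
dish [597.4, 266.9, 14.0]
scene0_raw.png ((323.0433349609375, 338.2198486328125), (56.12543487548828, 60.525760650634766), 113.53472137451172) 2588.5 (294, 310, 60, 57)
dish [600.8, 271.6, 14.0]
side0_raw.png ((295.34405517578125, 209.20530700683594), (20.32746124267578, 35.999778747558594), 90.38970184326172) 538.5 (277, 200, 37, 20)
dish [597.5, 265.5, 14.0]
```

View pics/J_side.png

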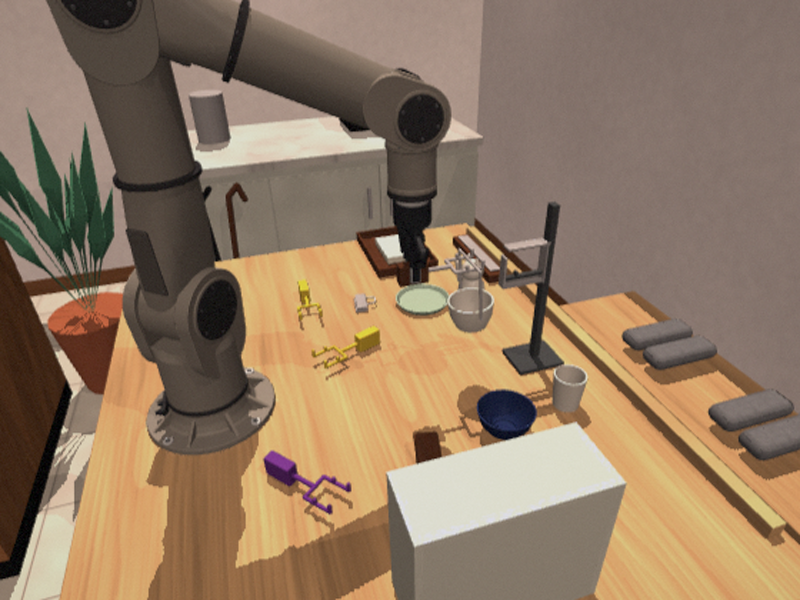

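View pics/dish_scene0_scene.png

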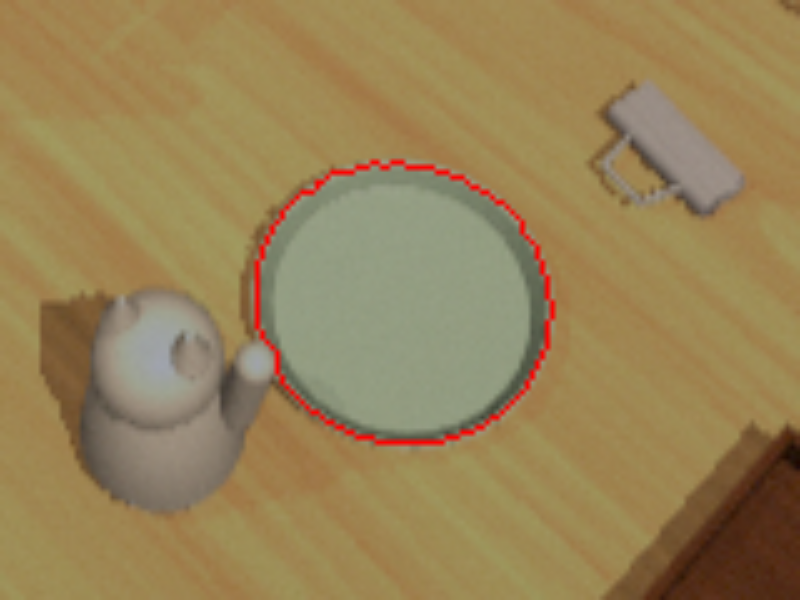

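View pics/J_scene.png

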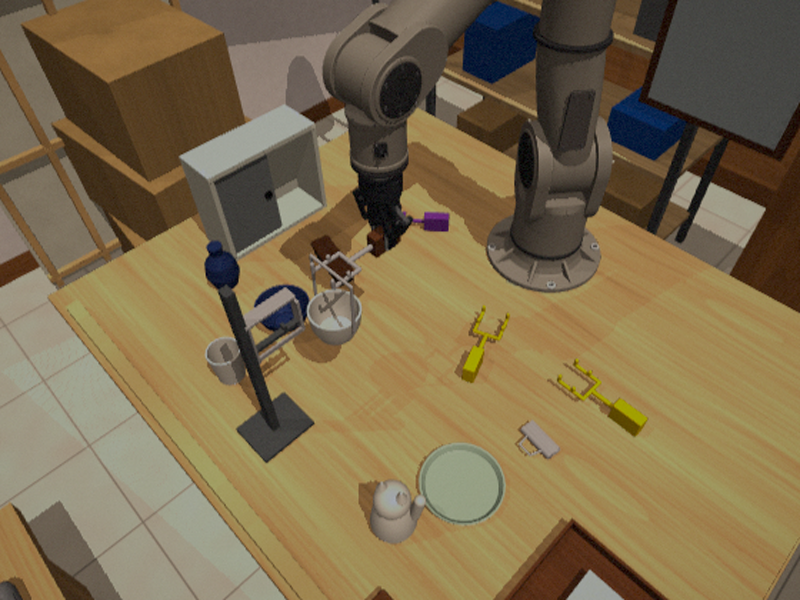

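View pics/J_wrist.png

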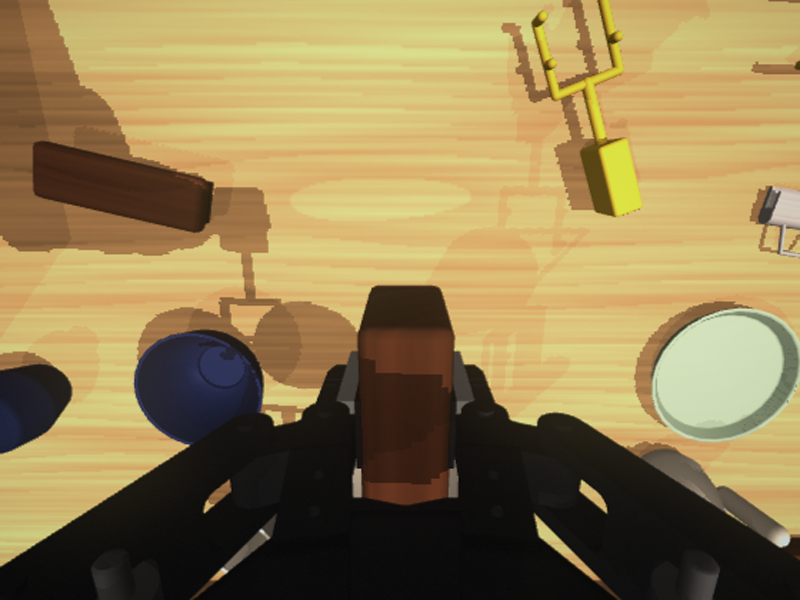

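Run:
```python
from h import *
import pickle
mm=lambda v:np.round(np.array(v)*1000,1).tolist()
P=pickle.load(open("J_wrist.pkl","rb"))
im=cv2.imread("J_wrist_raw.png");hsv=cv2.cvtColor(im,cv2.COLOR_BGR2HSV)
m=cv2.inRange(hsv,(35,20,60),(85,140,255));m[:, :440]=0;m[:205]=0;m[320:]=0
c=max(cv2.findContours(m,0,2)[0],key=cv2.contourArea);h=cv2.convexHull(c)
print(cv2.boundingRect(c))
W=np.array([onz(0,*p[0],.018,P)[:2] for p in h if p[0][0]<557 ])
# circle fit lsq
from scipy.optimize import least_squares
r=least_squares(lambda q:np.hypot(W[:,0]-q[0],W[:,1]-q[1])-q[2],[.6,.27,.08],loss="soft_l1",f_scale=.002);print("wrist circle",mm(r.x),mm(np.abs(r.fun).max()))
im2=cv2.imread("scene0_raw.png");hsv=cv2.cvtColor(im2,cv2.COLOR_BGR2HSV)
for n in("scene","side"):
    i2=cv2.imread(f"{n}0_raw.png");hs=cv2.cvtColor(i2,cv2.COLOR_BGR2HSV);mk=cv2.inRange(hs,(32,20,60),(85,140,255));k=np.zeros_like(mk);u=proj(n,(.602,.273,.018));cv2.circle(k,(int(u[0]),int(u[1])),40,255,-1);mk&=k
    c=max(cv2.findContours(mk,0,2)[0],key=cv2.contourArea)
    W=np.array([onz(n,*p[0],.018)[:2] for p in cv2.convexHull(c)])
    r=least_squares(lambda q:np.hypot(W[:,0]-q[0],W[:,1]-q[1])-q[2],[.6,.27,.08],loss="soft_l1",f_scale=.002);print(n,"circle",mm(r.x),mm(np.abs(r.fun).max()))
f=lambda x,y:(323-80-0+x/5, 0)
u=proj("scene",(.602,.273,.018)).astype(int);o=(u[0]-80,u[1]-60)
s=lambda x,y:(o[0]+x/5-.3,o[1]+y/5-.3)
print("floor c",mm(onz("scene",*s(402,308),.006)))
# cat
print("cat base",mm(onz("scene",*s(163,455),.02)),"cat paw two-view",mm(two(ray("scene",*s(256,362)),ray(0,*[v*.7 for v in(772,530)],P))[0]))
```

```text
(457, 216, 103, 93)
wrist circle [599.9, 266.5, 78.5] 1.2
scene circle [599.8, 270.1, 77.8] 1.0
side circle [596.6, 262.4, 77.2] 4.6
floor c [599.9, 271.6, 6.0]
cat base [746.0, 242.2, 20.0] cat paw two-view [707.6, 267.1, 111.1]
```

```bash
python3 -m jog '[[[0,0,-1],[0,0,0]],[[0.8,0,-2],[0,0,-0.01]],[[2,0.2,-2.8],[0,0,-0.03]],[[4,0.4,-3],[0,0,-0.06]],[[6.5,0.6,-3],[0,0,-0.1]],[[9,0.8,-3],[0,0,-0.14]],[[11.5,1,-3],[0,0,-0.17]],[[14,1.2,-3],[0,0,-0.2]],[[16.5,1.4,-3],[0,0,-0.24]],[[19,1.6,-3],[0,0,-0.28]],[[21.5,1.8,-3],[0,0,-0.32]],[[24,2,-3],[0,0,-0.36]],[[26,2.2,-3],[0,0,-0.39]],[[27.5,2.4,-3],[0,0,-0.41]],[[28.5,2.5,-3],[0,0,-0.419]],[[29,2.5,-3],[0,0,-0.419]],[[29.1,2.5,-3],[0,0,-0.419]],[[29.1,2.5,-3],[0,0,-0.419]],[[29.1,2.5,-3],[0,0,-0.419]]]'
python3 snap.py K side scene wrist
```

```text
clock: 17.3
eef_pos: [0.4836, 0.2155, 0.3379]
ee_rot: [-0.0, 0.544, 0.839, 0.0]
wrist_force: [0.7, -0.3, -5.2]
finger_gap: 0.0248
17.3 [0.4836 0.2155 0.3379] [-1.000e-04  5.444e-01  8.388e-01  0.000e+00] [ 0.67 -0.32 -5.16] 0.0248
```

View pics/K_scene.png

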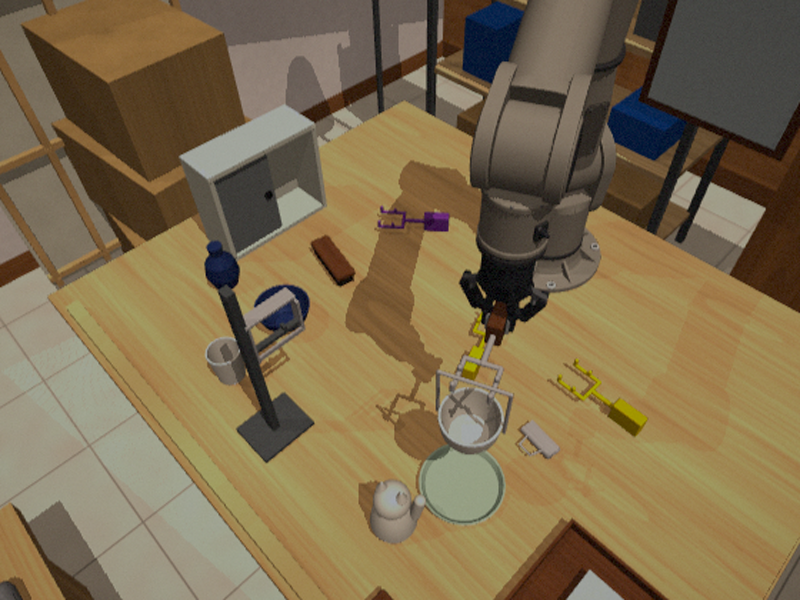

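View pics/K_side.png

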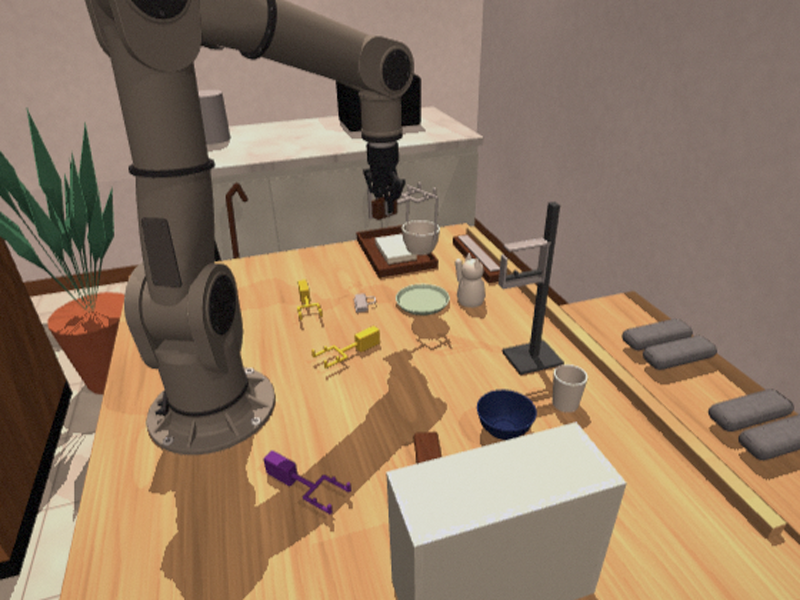

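View pics/K_wrist.png

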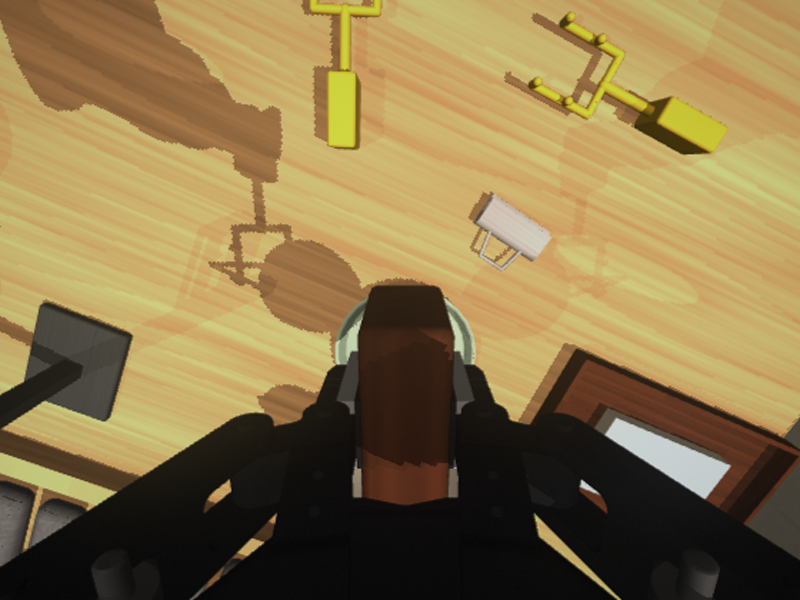

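The wrist view shows the dish edges at columns 335 and 476, centred on the tool at 405. Lowering most of the way, then checking how the pot lines up with the dish.

```bash
python3 -m jog '[[[0,0,1],[0,0,0]],[[0,0,3],[0,0,0]],[[0,0,5.5],[0,0,0]],[[0,0,8],[0,0,0]],[[0,0,10.5],[0,0,0]],[[0,0,12.5],[0,0,0]],[[0,0,14],[0,0,0]],[[0,0,15],[0,0,0]],[[0,0,15.3],[0,0,0]],[[0,0,15.3],[0,0,0]],[[0,0,15.3],[0,0,0]]]'
python3 snap.py L side scene
python3 - <<'E'
import cv2
s=cv2.imread("L_scene_raw.png");d=cv2.imread("L_side_raw.png")
a=cv2.resize(s[260:380,270:380],(400,436),interpolation=cv2.INTER_CUBIC);b=cv2.resize(d[140:230,250:340],(400,400),interpolation=cv2.INTER_CUBIC);b=cv2.copyMakeBorder(b,0,36,0,0,0)
cv2.imwrite("pics/L_crop.png",cv2.hconcat([a,b]))
E
```

```text
clock: 18.82
eef_pos: [0.4838, 0.2161, 0.1853]
ee_rot: [0.0, 0.544, 0.839, 0.0]
wrist_force: [-0.3, 0.5, -5.0]
finger_gap: 0.0253
18.82 [0.4838 0.2161 0.1853] [1.000e-04 5.441e-01 8.390e-01 4.000e-04] [-0.34  0.54 -4.98] 0.0253
```

View pics/L_crop.png

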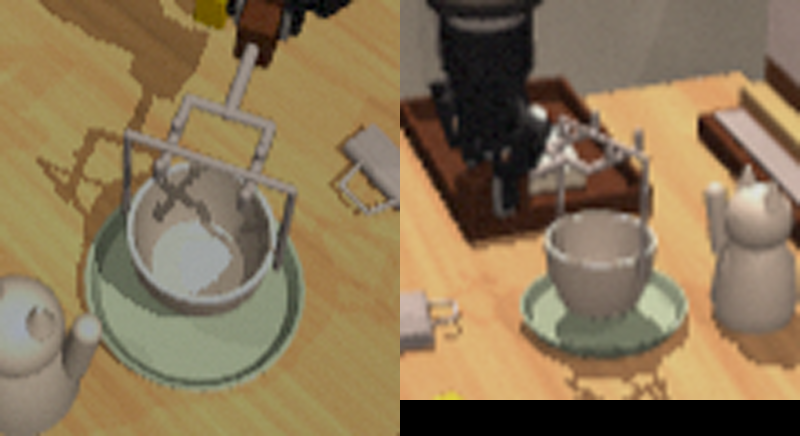

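Run:
```python
from h import *
s=lambda x,y:(270+x/3.636,260+y/3.636)
d=lambda x,y:(250+(x-400)/4.444,140+y/4.444)
mm=lambda v:np.round(np.array(v)*1000,1).tolist()
e1=onz("scene",*s(127,134),.191);e2=onz("scene",*s(294,187),.191);print("scene bar",mm(e1),mm(e2),mm((e1+e2)/2),mm(np.linalg.norm(e1-e2)))
# rim at z=.021+.065-> .086+ (pot base ~.026)
z=.026+.065
r=np.array([onz("scene",*s(*p),z)[:2] for p in((127,232),(133,262),(165,298),(200,312),(235,305),(265,275),(275,250),(150,178),(133,200))])
from scipy.optimize import least_squares
q=least_squares(lambda q:np.hypot(r[:,0]-q[0],r[:,1]-q[1])-q[2],[.6,.27,.05]);print("scene rim",mm(q.x),mm(q.fun))
r=np.array([onz("side",*d(*p),z)[:2] for p in((546,237),(552,253),(575,266),(605,269),(635,262),(653,248),(658,232))])
q=least_squares(lambda q:np.hypot(r[:,0]-q[0],r[:,1]-q[1])-.052,[.6,.27]);print("side rim",mm(q.x),mm(q.fun))
e1=onz("side",*d(562,118),.191);e2=onz("side",*d(643,150),.191);print("side bar",mm((e1+e2)/2),mm(e1),mm(e2))
```

```text
scene bar [620.9, 219.5, 191.0] [573.9, 319.6, 191.0] [597.4, 269.6, 191.0] 110.5
scene rim [599.5, 271.7, 52.0] [-1.8, -1.5, -0.3, 2.3, 1.3, -1.5, -0.9, 2.0, 0.3]
side rim [595.5, 259.9] [-1.0, -1.1, 1.4, 1.4, -1.1, -2.6, 1.7]
side bar [600.6, 273.1, 191.0] [577.5, 315.9, 191.0] [623.7, 230.3, 191.0]
```

The pot and dish centres agree within about 2 mm in both views. Lowering slowly until it touches.

```bash
python3 -m jog '[[[0,0,0.5],[0,0,0]],[[0,0,1.0],[0,0,0]],[[0,0,1.4],[0,0,0]],[[0,0,1.6],[0,0,0]],[[0,0,1.6],[0,0,0]],[[0,0,1.6],[0,0,0]]]'; python3 -m jog '[[[0,0,0.1],[0,0,0]],[[0,0,0.2],[0,0,0]],[[0,0,0.3],[0,0,0]],[[0,0,0.3],[0,0,0]]]';python3 -m jog '[[[0,0,0.1],[0,0,0]],[[0,0,0.2],[0,0,0]],[[0,0,0.3],[0,0,0]],[[0,0,0.3],[0,0,0]],[[0,0,0.3],[0,0,0]]]'
```

```text
clock: 19.68
eef_pos: [0.4836, 0.216, 0.1689]
ee_rot: [0.0, 0.544, 0.839, 0.0]
wrist_force: [-0.6, 0.4, -4.7]
finger_gap: 0.025
clock: 20.18
eef_pos: [0.4837, 0.216, 0.1659]
ee_rot: [0.0, 0.544, 0.839, 0.0]
wrist_force: [0.8, 0.2, -1.8]
finger_gap: 0.0249
clock: 20.8
eef_pos: [0.4836, 0.2159, 0.1628]
ee_rot: [-0.0, 0.544, 0.839, -0.0]
wrist_force: [0.5, 0.3, -2.6]
finger_gap: 0.0247
```

The weight left the fork at TCP z≈0.166, as predicted. Lowering the fork clear of the bar and looking.

```bash
python3 -m jog '[[[0,0,0.4],[0,0,0]],[[0,0,0.8],[0,0,0]],[[0,0,1.3],[0,0,0]],[[0,0,1.8],[0,0,0]],[[0,0,2.3],[0,0,0]],[[0,0,2.6],[0,0,0]],[[0,0,2.6],[0,0,0]],[[0,0,2.6],[0,0,0]]]'
python3 snap.py M side scene
python3 - <<'E'
import cv2
s=cv2.imread("M_scene_raw.png");d=cv2.imread("M_side_raw.png")
a=cv2.resize(s[260:380,270:380],(400,436),interpolation=cv2.INTER_CUBIC);b=cv2.resize(d[140:230,250:340],(400,400),interpolation=cv2.INTER_CUBIC);b=cv2.copyMakeBorder(b,0,36,0,0,0)
cv2.imwrite("pics/M_crop.png",cv2.hconcat([a,b]))
E
```

```text
clock: 21.8
eef_pos: [0.4837, 0.216, 0.1369]
ee_rot: [0.0, 0.544, 0.839, 0.0]
wrist_force: [-0.0, 0.2, -2.3]
finger_gap: 0.0251
21.8 [0.4837 0.216  0.1369] [0.000e+00 5.441e-01 8.390e-01 1.000e-04] [-0.03  0.19 -2.28] 0.0251
```

View pics/M_crop.png

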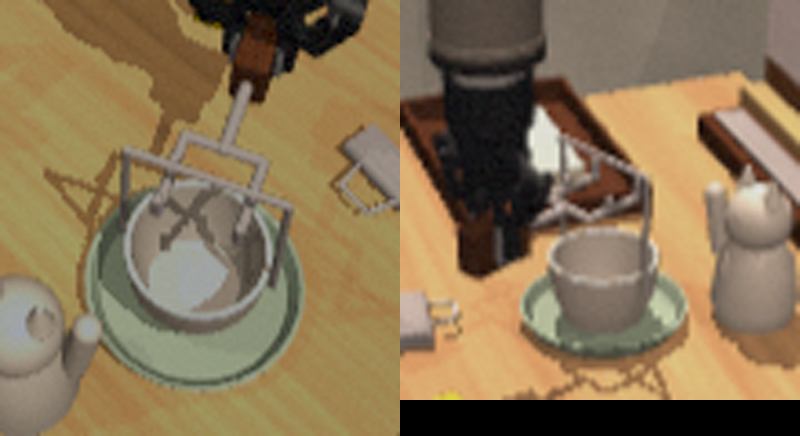

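Fork is clear below the bar. Withdrawing it and raising, then checking that the pot stays.

```bash
python3 -m jog '[[[0,-0.6,0],[0,0,0]],[[0,-1.5,0],[0,0,0]],[[0,-3,0],[0,0,0]],[[0,-4.5,0],[0,0,0]],[[0,-6,0],[0,0,0]],[[0,-7.2,0],[0,0,0]],[[0,-8,0],[0,0,0]],[[0,-8,-2],[0,0,0]],[[0,-8,-5],[0,0,0]],[[0,-8,-6],[0,0,0]],[[0,-8,-6],[0,0,0]]]'
python3 snap.py N scene
python3 - <<'E'
from plant import bot
import numpy as np
from scipy.spatial.transform import Rotation as R
s=bot.sense();q=s["ee_rot"];M=R.from_quat([q[1],q[2],q[3],q[0]]).as_matrix()
print(s["eef_pos"],"tool shift cm",(M.T@(np.array([.444,-.0575,.0])-s["eef_pos"])*100).round(2), np.degrees(np.arctan2(M[1,0],M[0,0])))
E
```

```text
clock: 23.28
eef_pos: [0.4105, 0.1836, 0.1969]
ee_rot: [-0.0, 0.544, 0.839, 0.001]
wrist_force: [0.3, -0.5, -1.6]
finger_gap: 0.025
23.27 [0.4105 0.1836 0.1969] [-1.000e-04  5.439e-01  8.391e-01  6.000e-04] [ 0.33 -0.53 -1.58] 0.025
[0.41020889 0.18343303 0.19633   ] tool shift cm [-23.38  -6.75  19.63] 114.09822265858095
```

View pics/N_scene.png

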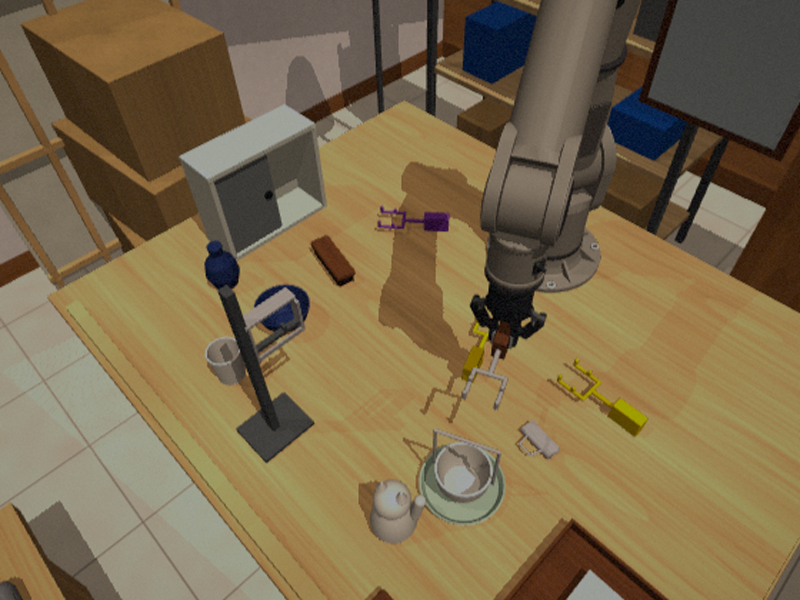

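The pot stands upright in the dish. Carrying the fork back to its original free spot.

```bash
python3 -m jog '[[[-3,0.2,0],[0,0,0.08]],[[-6,0,0],[0,0,0.16]],[[-9,-0.6,0],[0,0,0.24]],[[-12,-1.5,0],[0,0,0.32]],[[-15,-2.6,0],[0,0,0.40]],[[-18,-4,0],[0,0,0.48]],[[-21,-5.5,0],[0,0,0.54]],[[-23.4,-6.7,1],[0,0,0.572]],[[-23.4,-6.7,4],[0,0,0.572]],[[-23.4,-6.7,8],[0,0,0.572]],[[-23.4,-6.7,12],[0,0,0.572]],[[-23.4,-6.7,14.5],[0,0,0.572]],[[-23.4,-6.7,15.5],[0,0,0.572]],[[-23.4,-6.7,15.5],[0,0,0.572]],[[-23.4,-6.7,15.5],[0,0,0.572]]]'
python3 snap.py O side scene
python3 - <<'E'
import cv2
s=cv2.imread("O_scene_raw.png");d=cv2.imread("O_side_raw.png")
a=cv2.resize(s[200:280,220:300],(400,400),interpolation=cv2.INTER_CUBIC);b=cv2.resize(d[210:310,260:360],(400,400),interpolation=cv2.INTER_CUBIC)
cv2.imwrite("pics/O_crop.png",cv2.hconcat([a,b]))
E
```

```text
clock: 25.2
eef_pos: [0.4452, -0.0577, 0.0425]
ee_rot: [0.0, 0.759, 0.651, 0.0]
wrist_force: [0.1, 0.4, -2.8]
finger_gap: 0.025
25.2 [ 0.4452 -0.0577  0.0425] [3.000e-04 7.587e-01 6.514e-01 4.000e-04] [ 0.15  0.43 -2.79] 0.025
```

View pics/O_crop.png

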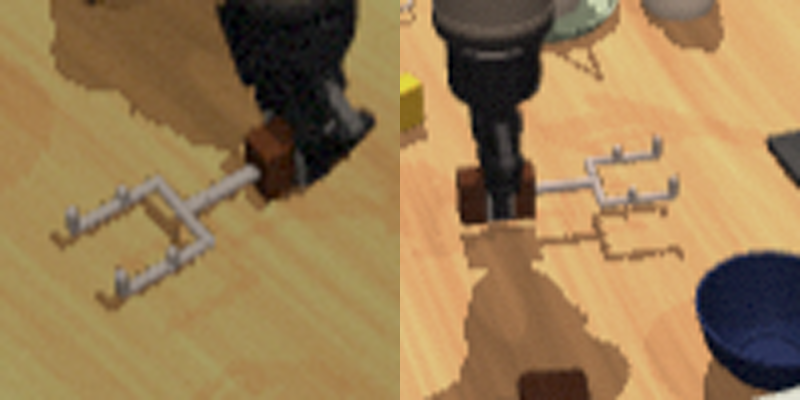

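The fork is level above a clear spot. Lowering it the last 17–18 mm with force checks.

```bash
python3 -m jog '[[[0,0,0.5],[0,0,0]],[[0,0,1.0],[0,0,0]],[[0,0,1.4],[0,0,0]],[[0,0,1.5],[0,0,0]],[[0,0,1.5],[0,0,0]]]'; python3 -m jog '[[[0,0,0.1],[0,0,0]],[[0,0,0.2],[0,0,0]],[[0,0,0.2],[0,0,0]]]'
```

```text
clock: 25.92
eef_pos: [0.4447, -0.0578, 0.0267]
ee_rot: [-0.0, 0.759, 0.651, -0.0]
wrist_force: [-0.1, -0.1, -1.5]
finger_gap: 0.0253
clock: 26.3
eef_pos: [0.4448, -0.0577, 0.0248]
ee_rot: [0.0, 0.759, 0.651, -0.0]
wrist_force: [-0.8, -0.3, -2.7]
finger_gap: 0.0249
```

```bash
python3 -m jog '[[[0,0,0.1],[0,0,0]],[[0,0,0.1],[0,0,0]]]'; python3 -m jog '[[[0,0,0.05],[0,0,0]],[[0,0,0.1],[0,0,0]],[[0,0,0.1],[0,0,0]]]'
```

```text
clock: 26.55
eef_pos: [0.4448, -0.0577, 0.0245]
ee_rot: [-0.0, 0.759, 0.651, 0.0]
wrist_force: [-8.4, 1.7, 31.3]
finger_gap: 0.0251
clock: 26.92
eef_pos: [0.4448, -0.0577, 0.0244]
ee_rot: [-0.001, 0.759, 0.651, 0.001]
wrist_force: [-19.4, 3.4, 72.3]
finger_gap: 0.025
```

It's on the table and pressing too hard (72 N). Backing off about 1.6 mm before release.

```bash
python3 -m jog '[[[0,0,-0.15],[0,0,0]],[[0,0,-0.16],[0,0,0]],[[0,0,-0.16],[0,0,0]]]'
```

```text
clock: 27.3
eef_pos: [0.445, -0.0576, 0.0246]
ee_rot: [0.0, 0.759, 0.651, 0.0]
wrist_force: [-2.5, 1.1, 12.7]
finger_gap: 0.0247
```

```bash
python3 -m jog '[[[0,0,-0.03],[0,0,0]],[[0,0,-0.03],[0,0,0]]]'; python3 -m jog '[[[0,0,0],[0,0,0]],[[0,0,0],[0,0,0]],[[0,0,0],[0,0,0]],[[0,0,0],[0,0,0]],[[0,0,0],[0,0,0]],[[0,0,0],[0,0,0]],[[0,0,0],[0,0,0]],[[0,0,0],[0,0,0]]]' 0
python3 -m jog '[[[0,0,-1],[0,0,0]],[[0,0,-3],[0,0,0]],[[0,0,-6],[0,0,0]],[[0,0,-10],[0,0,0]],[[0,0,-15],[0,0,0]],[[0,0,-20],[0,0,0]],[[0,0,-25],[0,0,0]],[[0,0,-25],[0,0,0]],[[0,0,-25],[0,0,0]]]'
python3 snap.py Z scene side wrist
python3 - <<'E'
import cv2
s=cv2.imread("Z_scene_raw.png");d=cv2.imread("Z_side_raw.png")
a=cv2.resize(s[270:380,250:360],(400,400),interpolation=cv2.INTER_CUBIC);b=cv2.resize(d[150:290,250:390],(400,400),interpolation=cv2.INTER_CUBIC)
cv2.imwrite("pics/Z_crop.png",cv2.hconcat([a,b]))
E
```

```text
clock: 27.55
eef_pos: [0.4448, -0.0577, 0.0246]
ee_rot: [0.0, 0.759, 0.651, -0.0]
wrist_force: [-0.6, -0.1, 0.3]
finger_gap: 0.0253
clock: 28.55
eef_pos: [0.4448, -0.0577, 0.0247]
ee_rot: [0.0, 0.759, 0.651, -0.0]
wrist_force: [-0.7, 0.4, -0.1]
finger_gap: 0.0857
clock: 29.68
eef_pos: [0.4444, -0.0574, 0.2745]
ee_rot: [-0.001, 0.759, 0.652, 0.0]
wrist_force: [-0.1, 0.9, -0.1]
finger_gap: 0.0852
29.68 [ 0.4444 -0.0574  0.2745] [-5.000e-04  7.585e-01  6.516e-01  4.000e-04] [-0.1   0.88 -0.06] 0.0852
```

View pics/Z_scene.png

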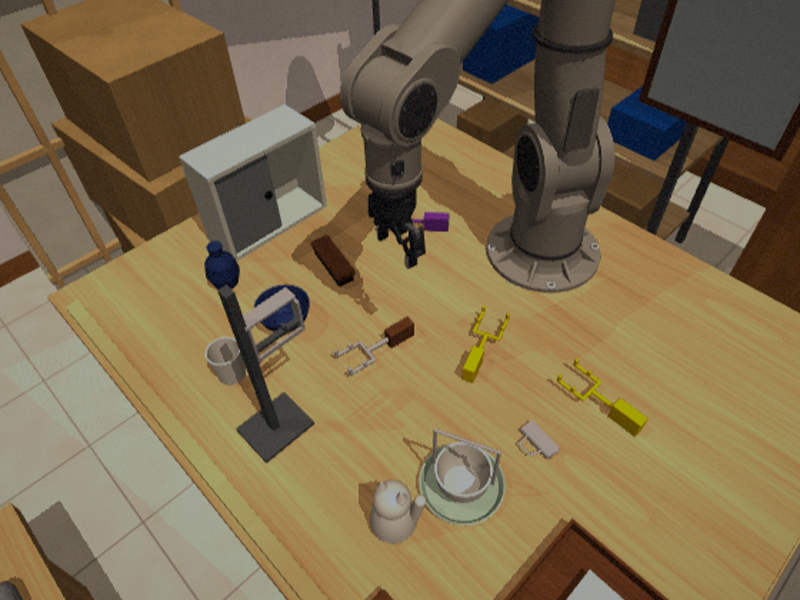

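View pics/Z_crop.png

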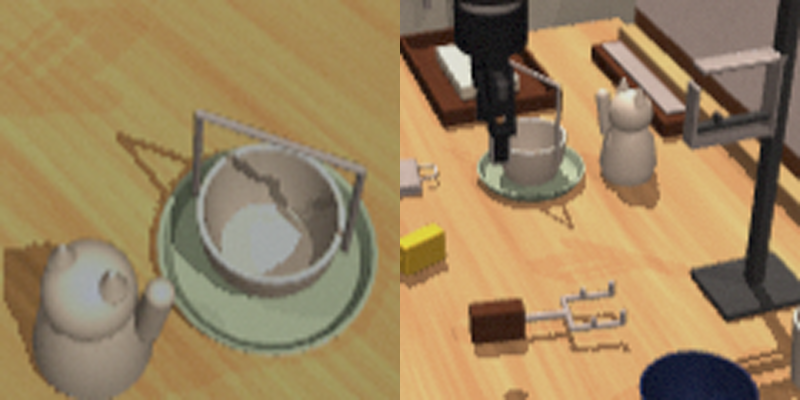

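View pics/Z_wrist.png

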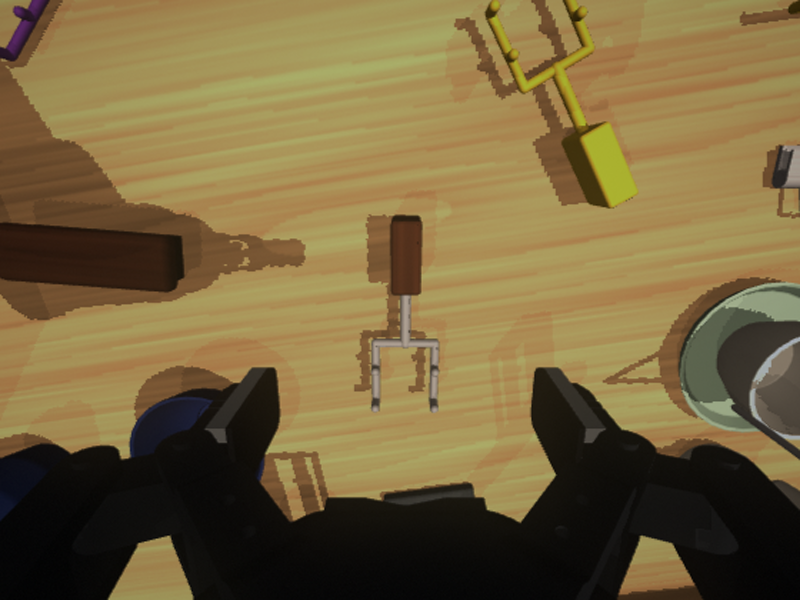

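The pot is upright in the dish, the fork lies flat and free, and the hook is empty. One last check of how well the pot is centred.

Run:
```python
from h import *
s=lambda x,y:(250+x/3.636-.4,270+y/3.636-.4)
rim=onz("scene",*s(272,220),.071);print((rim*1000).round(1))
im=cv2.imread("Z_scene_raw.png");hs=cv2.cvtColor(im,cv2.COLOR_BGR2HSV);mk=cv2.inRange(hs,(32,20,60),(85,140,255));k=np.zeros_like(mk);u=proj("scene",(.602,.273,.018));cv2.circle(k,(int(u[0]),int(u[1])),40,255,-1);mk&=k
c=max(cv2.findContours(mk,0,2)[0],key=cv2.contourArea);e=cv2.fitEllipse(cv2.convexHull(c));print("dish",(onz("scene",*e[0],.016)*1000).round(1),e)
e1,e2=[onz("scene",*s(*p),.171) for p in((200,115),(361,172))];print("bar",((e1+e2)*500).round(1))
```

```text
[603.6 274.5  71. ]
dish [601.3 272.2  16. ] ((323.1217346191406, 338.1679992675781), (56.31431198120117, 60.43041229248047), 113.16948699951172)
bar [599.9 269.9 171. ]
```

The rim centre is 2.3/2.3 mm from the dish centre and the bar centre 1.4/2.3 mm from it (x/y), so the pot is well centred. The dish hasn't moved. Handing in.

```bash
python3 -c "
from plant import workorder
print(workorder.finish_job())"
```

```text
the job is handed in; nothing more can be done
None
```

The pot is off the hook and standing upright in the celadon dish. The fork lies flat at its starting place, touching nothing, and I handed the job in at about 30 s.

- **Lift-off:** I used the brown-gripped steel fork. The tip top measured about 0.3045 m and the hood underside about 0.321 m, so I carried the bar between them at about 0.3125 m. The wrist force showed no contact with hood or tip.
- **Last checks:** The pot's rim and bar centres are within about 2–3 mm of the dish centre, the dish had not moved, and the hook is empty. The last pictures show the other pieces where they were, though I measured only the dish.
- **What went wrong or disagreed:**
  - While I laid the fork down, the grip block briefly pressed on the table, with the wrist force reaching about 75 N (limit 120 N). I backed off to about 0 N before releasing.
  - The three cameras disagreed on the dish's y position by up to about 8 mm. I aimed with the wrist camera and judged the centring within single images.

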